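Clamp a shoe last in the holding jig

TASK

Take the yellow shoe last out of the rack and lay it, sole down, in the holding jig between the green side fences, its heel at the heel block and its toe towards the sliding stop. Then slide the stop up against the toe so that the heel is fully home, and lock the stop by turning its black clamp bar clockwise until it is tight. Leave the blue last and the other things on the counter where they are.

Things in the scene. Friction and masses are not known exactly. Their poses are not given: they have to be found in the camera images.
- yellow_last: Loose yellow hard-plastic shoe last (foot form), 180 long, 50 wide, 93 mm high, about 0.3 kg. Origin: centre of the flat sole; x to the toe, z up. Flat parallel sides 50 mm apart and 34 mm high from x = -60 to +65 mm; sloping instep above, 46 mm wide, highest (55 mm) at x = -30. Heel (50 mm high) and toe (28 mm high) are round, radius 25. Starts in one of the rack's bays, toe out, on its floor.
- yellow_last_ankle (a point): Point on the yellow last's narrow ankle block (45 mm long, 34 mm wide, up to 93 mm above the sole): 57.5 mm behind the last's origin, 85 mm above the sole; axes as the last's. The rack's roof covers it and the jig's fences flank the forepart: grip the forepart in the rack, set the last down outside, then take it by the ankle for the jig.
- yellow_last_toe (a point): Foremost point of the yellow last's toe: 90 mm ahead of the last's origin, 14 mm above the sole.
- blue_last: Another last of the same shape and size in blue, in the rack's other bay. Leave it there.
- rack: Fixed low wooden rack, 210 x 262 mm, two bays (centres at y = +62 and -62 mm) open to its own -x side. Origin: centre of its underside. Floor 20 mm thick, full size; the lasts stand on it, heels to +x, origins near x = 0. Walls and roof cover only x = +5 to +105 mm; roof z = 135 to 149 mm. Lift a last only about 10 mm until it has come 110 mm towards -x.
- mat: Fixed cork mat, 190 (x) by 200 (y) by 3 mm thick, between rack and jig: clear space where the last can be set down. Origin: centre of its underside.
- jig: Fixed jig, aluminium bed 370 x 110 mm, top at z = 18 mm. Origin on its underside, z up, x from the heel block to the sliding stop. Green heel block: face at x = -170, up to z = 54 mm, 80 wide. Two green fences 10 mm thick, 60 mm apart inside, x = -85 to -15, up to z = 56 mm. With the heel home the last's origin is at x = -80, y = 0, z = 18 and its toe at x = +10 mm.
- stop_face (a point): Centre of the front (rubber) face of the sliding stop, 34 mm above the counter, axes as the jig's. The stop is a grey carriage 62 mm long, 82 mm wide, its top at 58 mm above the counter, which slides along the jig's x axis.
- carriage (a joint): Position of the sliding stop in m: 0 is farthest from the heel block (its face at jig x = +100 mm); it grows, up to 0.13, as the stop nears the heel block. Touching a last that is home it reads 0.090. Starts at 0 to 0.06. Slides with about 2 N when the clamp is loose, holds fast when it is tight.
- clamp (a joint): Angle of the clamp bar in rad: 0 fully loose; clockwise seen from above increases it, up to 1.45 (end stop). Starts at 0 to 0.25; begins to bite at about 0.85; tight above 1.1. Turning takes about 0.15 N m loose, 0.25 N m tight, and it stays where it is left.
- clamp_bar (a point): Centre of the black clamp bar on top of the stop, on its vertical turning axis, 34 mm behind the stop's face, 90 mm above the counter. x of this point runs along the bar, 66 mm long, 14 wide, 74 to 100 mm above the counter; red mark on its +x end. The bar can be used both to slide the stop and to turn the clamp.
- brush: Long-handled brush, under 200 mm long, lying on the counter, bystander.
- tin: Flat dark polish tin with gold lid, 76 mm across, 24 mm high, bystander.
- jar: White jar with black cap, 56 mm across, 70 mm high, bystander.
- shoehorn: Flat red shoehorn, about 195 mm long, lying on the counter, bystander.

How it is judged:
On the way, in this order (a step that is already met when the one before it is completed fails the run):
1. the yellow last lies sole down between the jig's fences, heel within 20 mm of the heel block, let go, the clamp still loose (x of yellow_last_toe in the frame of jig between 0.006 and 0.03 m and y of yellow_last_toe in the frame of jig between -0.012 and 0.012 m and y of yellow_last in the frame of jig between -0.012 and 0.012 m and z of yellow_last in the frame of jig between 0.012 and 0.023 m and angle between yellow_last's own z axis and vertical below 0.08 rad and contact force between the fingers and yellow_last below 0.5 N and value of joint clamp below 0.8 rad), for 0.2 s.
2. the sliding stop is up against the toe, the heel home (x of yellow_last_toe in the frame of jig between 0.006 and 0.0145 m and y of yellow_last_toe in the frame of jig between -0.012 and 0.012 m and y of yellow_last in the frame of jig between -0.012 and 0.012 m and z of yellow_last in the frame of jig between 0.012 and 0.023 m and angle between yellow_last's own z axis and vertical below 0.08 rad and x of yellow_last_toe in the frame of stop_face between -0.004 and 0.004 m), for 0.1 s.
3. the clamp bar is turned tight (value of joint clamp above 1.1 rad and x of yellow_last_toe in the frame of stop_face between -0.004 and 0.004 m), for 0.2 s.
At the end, for the whole second after the job is handed in: The yellow last lies level (0.08 rad) on the bed, within 12 mm of the jig's centre line, heel within 4.5 mm of the heel block; the stop is within 4 mm of the toe; the clamp reads above 1.1 rad; all released and at rest; no bystander moved 30 mm (all of step 3 and x of yellow_last_toe in the frame of jig between 0.006 and 0.0145 m and y of yellow_last_toe in the frame of jig between -0.012 and 0.012 m and y of yellow_last in the frame of jig between -0.012 and 0.012 m and z of yellow_last in the frame of jig between 0.012 and 0.023 m and angle between yellow_last's own z axis and vertical below 0.08 rad and contact force between the fingers and yellow_last below 0.5 N and linear speed of yellow_last below 0.02 m/s and velocity of joint carriage below 0.01 m/s and contact force between the fingers and jig below 0.5 N and distance of each of blue_last, brush, tin, jar, shoehorn from where it was at the start of the episode below 0.03 m); the robot touches nothing.
It fails at once if the blue last is moved by more than 30 mm (distance of blue_last from where it was at the start of the episode above 0.03 m).
It fails at once if another bystander on the counter is moved by more than 30 mm (distance of any of brush, tin, jar, shoehorn from where it was at the start of the episode above 0.03 m).
It also fails if it takes over 64 s, if anything falls off the work surface, if the arm or the gripper's body presses on something with over 40 N, if the wrist force passes 120 N, or if a joint passes its speed limit or range.

ROBOT

A 6-joint arm with a two-finger parallel gripper is mounted at the origin on the work surface. World frame = base frame: x ahead of the robot, y to its left, z up, the work surface at z = 0. Lengths are in m, angles in rad, forces in N, time in s.
With the tool pointing down it reaches from about 0.35 to 0.85 m from the base axis. Payload 8.1 kg.
Tool frame: the origin (TCP) lies midway between the tips of the shut fingers; the grasp point (between the pads) lies 19 mm behind it; x points along the fingers, y is the direction in which the jaws open and shut, and the axes are right-handed (so a half turn about x gives the same grasp; the last joint's range is limited). The gripper opens to 85 mm and grips with 20 to 120 N. Pads are 22 mm wide; open, the fingers measure 114 mm over their backs; the gripper's body (76 mm by 85 mm) begins 54 mm behind the grasp point. The pads swing forward as they close: fully open they stand 13 mm farther back than shut.
Start: joints at [1.239, 0.13, 1.488, -0, 1.523, -0.085], TCP at [0.147, 0.582, 0.231] pointing down, gripper open.
Joint ranges: [-2.96, 2.96], [-0.89, 2.26], [0.02, 2.5], [-1.34, 4.48], [0, 2.73], [-2.66, 2.66]. Speed limits (rad/s): [2.39, 2.39, 2.79, 3.14, 3.14, 3.14].

INTERFACE

Orientations are given as a unit quaternion [x, y, z, w].
In Python, from cell import bot gives the robot as it stands.
- The arm moves only by the shell command python3 -m pendant 'ROWS'. ROWS is JSON, a list of rows, each a list of 7 numbers: the shift along the tool's x, y, z in mm, then the turn, a rotation vector about the tool's x, y, z in rad, then the opening, from 0 (shut) to 1 (fully open). In form: [[tx, ty, tz, rx, ry, rz, fingers], ...]. A call has 1 to 12 rows; each row is the pose to reach, as a shift and turn from the pose commanded when the call began, along the tool's axes at that moment; what a row does not reach only later rows make up. A row lasts 1/8 s, in which the tool goes at most 62.5 mm and 10.7 degrees, less where a joint would pass 70% of its speed; a pose out of reach is approached as far as the arm can. A call with a gripper value outside its range is refused whole. The fingers move at their own pace and stop on an object; the grip force is fixed at half the most. Time passes only in rows, so rows that repeat a pose let the fingers close. It gives the time, the measured TCP pose, the force and the opening at its end, in the units of the state.
- bot.sense(): the state, without advancing time (a new reading comes with each control period).
- bot.read_camera(name): name is "scene" or "top" or "wrist"; returns a dict with "color" (480x640x3 uint8, blue, green, red), "camera_matrix" (3x3 intrinsics, pixels), "R" (3x3) and "t" (3): a world point X has camera coordinates R X + t; the wrist camera has in their place "T_tool_cam" (4x4, takes a point from camera to tool coordinates, whose origin is the TCP and whose axes are the tool frame's). Camera axes: x right, y down, z forward; pixel columns grow to the right and rows downward; lengths in m; the calibration is good to about 2 mm. A picture is of the moment at which its call begins: read the wrist's pose just before it. There is no depth.
- bot.job_done(): hands the job in, once; it reports no verdict.
The state is a dict: "time_s": time; "joints": joint angles; "joint_vel": joint speeds; "tau": joint torques, N m; "tcp_pos": TCP position; "eef_rot": TCP orientation; "contact_force": force on the tool from outside, world axes, zero at the start; "wrist_torque": the same for the moment, N m; "width": finger opening in m.
Only numpy, scipy, OpenCV 4.12 (cv2) and the standard library are available. Lean on these libraries where they do the work, as an engineer would, in place of code of your own. Each camera call takes 0.05 s, during which the arm holds its last target.

## Working session

There is one attempt and no reset: what is moved stays moved. The work goes in short steps, Python scripts to look and compute and a shell command to move; the robot and the scene stay as the last step left them, time stands still between calls to the robot, and variables do not carry over. Pictures are saved under pics/ and viewed, and the job is handed in when it is done.

```bash
mkdir -p pics; ls; python3 - <<'E'
from cell import bot
import cv2
s=bot.sense(); print(s)
for n in ["scene","top","wrist"]:
    c=bot.read_camera(n); cv2.imwrite(f"pics/{n}0.png",c["color"])
    print(n,{k:v for k,v in c.items() if k!="color"})
E
```

```text
pics
{'time_s': 0.0, 'joints': array([ 1.23856691e+00,  1.31159097e-01,  1.48931296e+00,  1.00579027e-05,
        1.52297767e+00, -8.53923507e-02]), 'joint_vel': array([ 0.00042561, -0.00137185,  0.00014373, -0.00192811, -0.00085186,
       -0.00075557]), 'tau': array([ 9.02572938e-04, -5.69372463e+01, -5.00573730e+01, -1.72401860e-04,
        1.43477219e-02,  1.29587466e-06]), 'tcp_pos': array([0.14639122, 0.58129413, 0.23022716]), 'eef_rot': array([ 0.08640725,  0.7018675 , -0.08769041,  0.70158834]), 'contact_force': array([-0.36019445, -0.32274262,  0.39642494]), 'wrist_torque': array([0.00353039, 0.02394673, 0.05261685]), 'width': 0.08538061086779017}
scene {'camera_matrix': array([[458.19599627,   0.        , 322.31552695],
       [  0.        , 458.19599627, 238.56891015],
       [  0.        ,   0.        ,   1.        ]]), 'R': array([[ 0.49703211,  0.86764774, -0.01210309],
       [ 0.7371675 , -0.42956237, -0.52159395],
       [-0.45775884,  0.25032694, -0.85310801]]), 't': array([-0.25129745, -0.33393078,  1.42292422])}
top {'camera_matrix': array([[597.67640214,   0.    
[... 160 characters left out ...]
84,  0.01823732],
       [-0.98411852,  0.00370032, -0.17747409],
       [ 0.17737268, -0.01919855, -0.98395648]]), 't': array([0.00354721, 0.48468189, 1.44263439])}
wrist {'camera_matrix': array([[337.27281054,   0.        , 322.98183423],
       [  0.        , 337.27281054, 236.00887876],
       [  0.        ,   0.        ,   1.        ]]), 'T_tool_cam': array([[ 4.60292227e-04, -2.69794186e-01,  9.62917902e-01,
        -1.43587394e-01],
       [ 9.99999494e-01,  9.84991973e-04, -2.02038913e-04,
         3.25355259e-05],
       [-8.93957480e-04,  9.62917508e-01,  2.69794503e-01,
        -6.85322089e-02],
       [ 0.00000000e+00,  0.00000000e+00,  0.00000000e+00,
         1.00000000e+00]])}
```

View pics/scene0.png

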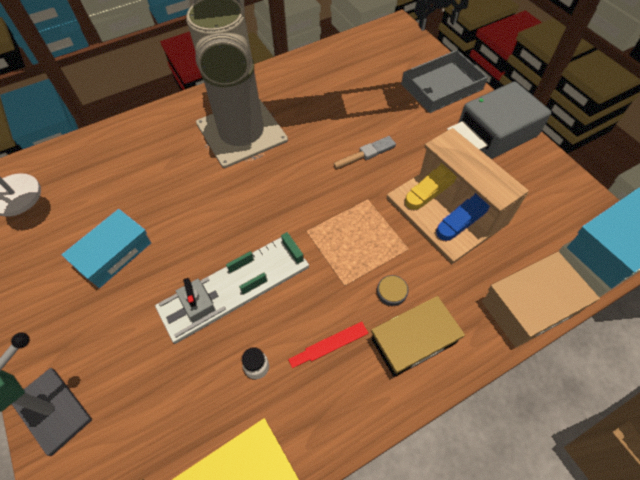

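View pics/top0.png

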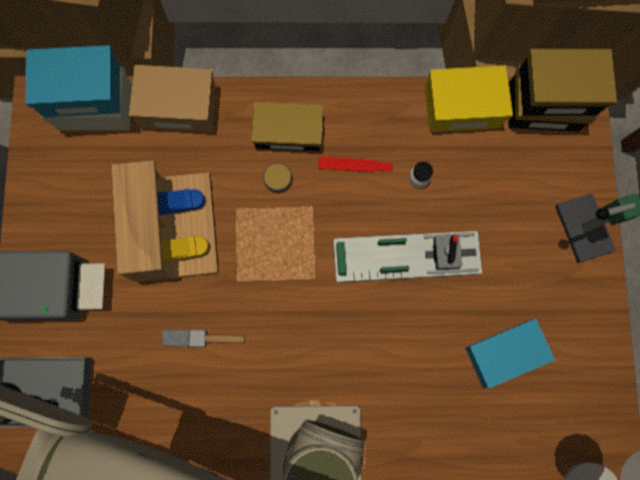

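View pics/wrist0.png

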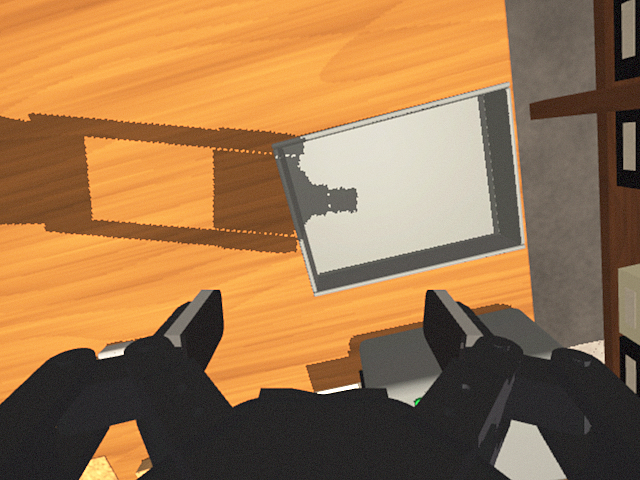

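```bash
cat > h.py <<'E'
import numpy as np, cv2
from scipy.spatial.transform import Rotation as Ro
from cell import bot
def cam(n):
    s=bot.sense(); c=bot.read_camera(n)
    K=c["camera_matrix"]
    if n=="wrist":
        T=np.eye(4);T[:3,:3]=Ro.from_quat(s["eef_rot"]).as_matrix();T[:3,3]=s["tcp_pos"]
        W=T@c["T_tool_cam"]; R=W[:3,:3].T; t=-R@W[:3,3]
    else: R,t=c["R"],c["t"]
    return c["color"],K,np.array(R),np.array(t)
def ray(K,R,t,uv):
    d=R.T@np.linalg.inv(K)@np.array([*uv,1.]); return -R.T@t,d/np.linalg.norm(d)
def plane(K,R,t,uv,z):
    o,d=ray(K,R,t,uv); return o+d*(z-o[2])/d[2]
def tri(obs):
    A=np.zeros((3,3));b=np.zeros(3);L=[]
    for o,d in obs:
        P=np.eye(3)-np.outer(d,d);A+=P;b+=P@o
    X=np.linalg.solve(A,b)
    return X,[np.linalg.norm((np.eye(3)-np.outer(d,d))@(X-o)) for o,d in obs]
def proj(K,R,t,X):
    p=K@(R@np.asarray(X)+t); return p[:2]/p[2]
def crop(img,x0,y0,w,h,f,name):
    cv2.imwrite(name,cv2.resize(img[y0:y0+h,x0:x0+w],None,fx=f,fy=f,interpolation=cv2.INTER_CUBIC))
E
python3 - <<'E'
import cv2
from h import crop
t=cv2.imread("pics/top0.png");s=cv2.imread("pics/scene0.png")
crop(t,100,150,130,140,4,"pics/t_rack.png")
crop(t,325,215,170,80,4.5,"pics/t_jig.png")
crop(s,150,220,170,130,4.5,"pics/s_jig.png")
crop(s,380,120,150,140,4,"pics/s_rack.png")
E
```

```text
(no output)
```

View pics/t_rack.png

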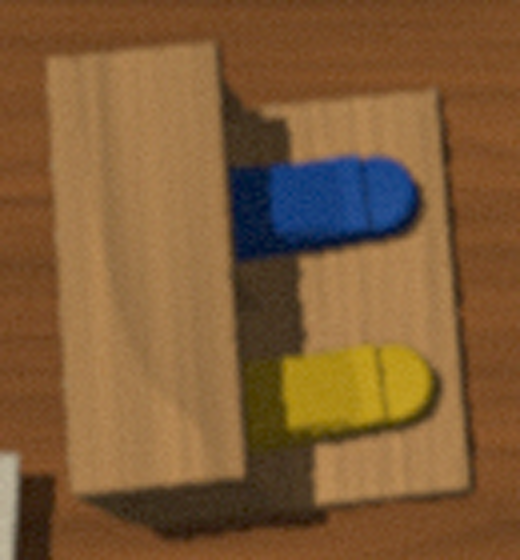

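View pics/t_jig.png

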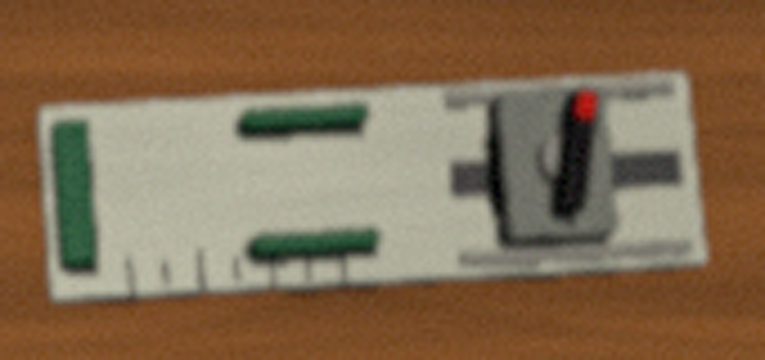

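View pics/s_jig.png

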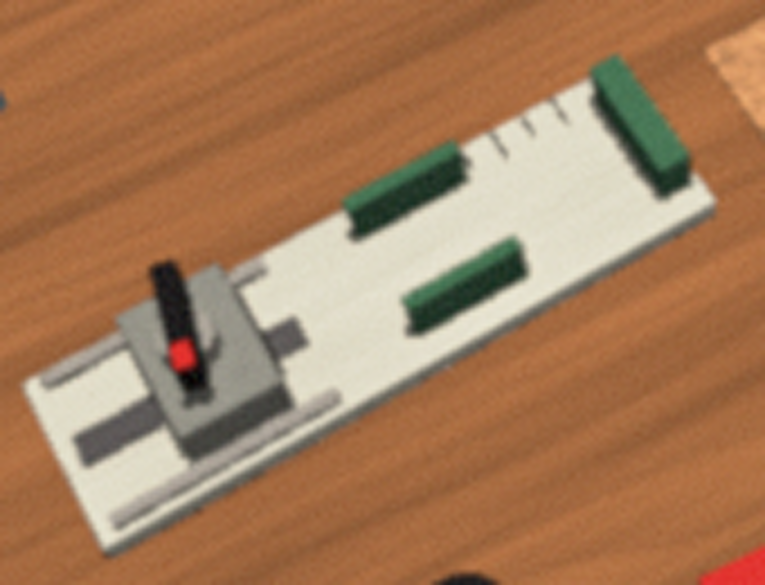

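View pics/s_rack.png

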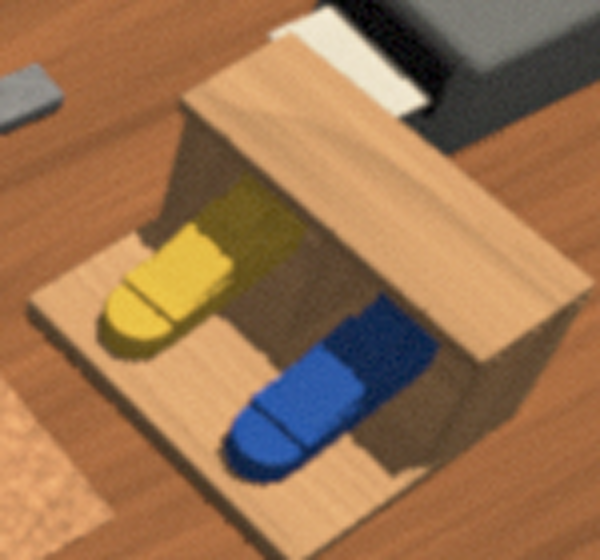

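```bash
cat > m1.py <<'E'
from h import *
cs={n:cam(n) for n in ["top","scene"]}
def cv(c,x0,y0,f): return (x0+(c[0]+.5)/f-.5, y0+(c[1]+.5)/f-.5)
T=lambda c,z,x0,y0,f: plane(*cs["top"][1:],cv(c,x0,y0,f),z)
S=lambda c,z,x0,y0,f: plane(*cs["scene"][1:],cv(c,x0,y0,f),z)
np.set_printoptions(precision=4,suppress=True)
J=(325,215,4.5);JS=(150,220,4.5);RK=(100,150,4);RS=(380,120,4)
def TT(a,b,A,B):
    X,e=tri([ray(*cs["top"][1:],cv(a,*A)),ray(*cs["scene"][1:],cv(b,*B))]); return X,np.array(e)
print("jig tri heel+x",TT((40,105),(715,207),J,JS))
print("jig tri stop+x",TT((688,72),(105,550),J,JS))
print("jig tri stop-x",TT((706,262),(25,385),J,JS))
print("plane top",[T(c,.018,*J) for c in [(40,105),(688,72),(706,262),(50,300)]])
print("red mark",TT((586,103),(181,353),J,JS))
print("bar other end",TT((565,218),(163,268),J,JS))
print("rack front +x",TT((437,92),(300,557),RK,RS),T((437,92),.02,*RK))
print("rack front -x",TT((470,490),(30,300),RK,RS),T((470,490),.02,*RK))
print("crease ends +x(right in scene)",TT((377,347),(173,320),RK,RS))
print("crease -x",TT((385,427),(125,284),RK,RS))
print("roof -x front",TT((243,480),(183,100),RK,RS), "roof+x front",TT((216,42),(485,360),RK,RS))
print("roof back",T((47,58),.149,*RK),T((73,495),.149,*RK))
print("toe",T((438,385),.02,*RK),T((438,385),.028+.02,*RK))
E
python3 m1.py
```

```text
jig tri heel+x (array([ 0.5238, -0.0495,  0.0097]), array([0.001, 0.001]))
jig tri stop+x (array([ 0.5417, -0.4187,  0.0123]), array([0., 0.]))
jig tri stop-x (array([ 0.4323, -0.4238,  0.0108]), array([0.0005, 0.0005]))
plane top [array([ 0.5226, -0.0481,  0.018 ]), array([ 0.5405, -0.417 ,  0.018 ]), array([ 0.4314, -0.4211,  0.018 ]), array([ 0.4117, -0.0523,  0.018 ])]
red mark (array([ 0.506 , -0.338 ,  0.0992]), array([0.0012, 0.0012]))
bar other end (array([ 0.4464, -0.329 ,  0.0808]), array([0.0019, 0.0019]))
rack front +x (array([0.6962, 0.2731, 0.0201]), array([0.0021, 0.0021])) [0.695  0.2713 0.02  ]
rack front -x (array([0.4376, 0.2465, 0.0098]), array([0.0005, 0.0005])) [0.4359 0.2445 0.02  ]
crease ends +x(right in scene) (array([0.5215, 0.2997, 0.0484]), array([0.0001, 0.0001]))
crease -x (array([0.4737, 0.2964, 0.0357]), array([0.0007, 0.0007]))
roof -x front (array([0.4255, 0.3583, 0.1377]), array([0.0005, 0.0005])) roof+x front (array([0.6865, 0.3827, 0.1454]), array([0.0008, 0.0008]))
roof back [0.675  0.4796 0.149 ] [0.4153 0.4511 0.149 ]
toe [0.5028 0.2661 0.02  ] [0.4975 0.2616 0.048 ]
```

```bash
cat >> h.py <<'E'
np.set_printoptions(precision=4,suppress=True)
def rot_from_yaw(zdir_deg):
    "tool x down, tool z horizontal at world azimuth zdir_deg"
    a=np.radians(zdir_deg); z=np.array([np.cos(a),np.sin(a),0]); x=np.array([0,0,-1.]); y=np.cross(z,x)
    return np.stack([x,y,z],1)
def row(p,az,s=None,cmd=None):
    s=s or bot.sense(); R0=Ro.from_quat(s["eef_rot"]).as_matrix()
    d=R0.T@(np.asarray(p)-s["tcp_pos"])*1000; r=Ro.from_matrix(R0.T@rot_from_yaw(az)).as_rotvec()
    print("row",d.round(1),r.round(4),"angle deg",np.degrees(np.linalg.norm(r)).round(1))
def st():
    s=bot.sense(); R0=Ro.from_quat(s["eef_rot"]).as_matrix()
    print("t",round(s["time_s"],3),"tcp",s["tcp_pos"],"az z",np.degrees(np.arctan2(R0[1,2],R0[0,2])).round(2),"xaxis",R0[:,0],"j",s["joints"],"F",s["contact_force"],"M",s["wrist_torque"],"w",round(s["width"],4))
E
python3 - <<'E'
from h import *
st(); row([.498,.306,.23],95.9); row([.498,.306,.23],-84.1)
E
```

```text
t 0.25 tcp [0.1465 0.5816 0.2308] az z -14.14 xaxis [-0.0003 -0.0008 -1.    ] j [ 1.2386  0.1308  1.4887  0.      1.523  -0.0854] F [-0.1982  0.1489 -0.2995] M [-0.0728  0.0201 -0.017 ] w 0.0853
row [   0.9 -181.4  408.2] [-1.9206 -0.0009  0.0005] angle deg 110.0
row [   0.9 -181.4  408.2] [1.221  0.0004 0.0008] angle deg 70.0
```

```bash
python3 - <<'E'
from h import *
row([.505,.25,.25],-84.1)
E
```

```text
row [ -19.  -234.   428.7] [1.221  0.0004 0.0008] angle deg 70.0
```

```bash
python3 -m pendant '[[-19,-234,429,1.221,0,0,1],[-19,-234,429,1.221,0,0,1],[-19,-234,429,1.221,0,0,1],[-19,-234,429,1.221,0,0,1],[-19,-234,429,1.221,0,0,1],[-19,-234,429,1.221,0,0,1],[-19,-234,429,1.221,0,0,1],[-19,-234,429,1.221,0,0,1],[-19,-234,429,1.221,0,0,1],[-19,-234,429,1.221,0,0,1],[-19,-234,429,1.221,0,0,1]]'; python3 - <<'E'
from h import *
st()
import pickle
c=cam("wrist"); pickle.dump(c[1:],open("w1.pkl","wb")); cv2.imwrite("pics/w1.png",c[0])
E
```

```text
time_s: 1.62
tcp_pos: [0.5045, 0.2512, 0.2502]
eef_rot: [0.473, 0.526, -0.473, 0.525]
contact_force: [-0.3, -0.5, 0.3]
width: 0.0855
t 1.625 tcp [0.5045 0.2512 0.2502] az z -84.01 xaxis [-0.0003  0.0002 -1.    ] j [0.3707 0.0249 1.5648 0.0003 1.5521 0.2661] F [-0.2984 -0.4831  0.3131] M [-0.005  -0.034   0.0569] w 0.0855
```

View pics/w1.png

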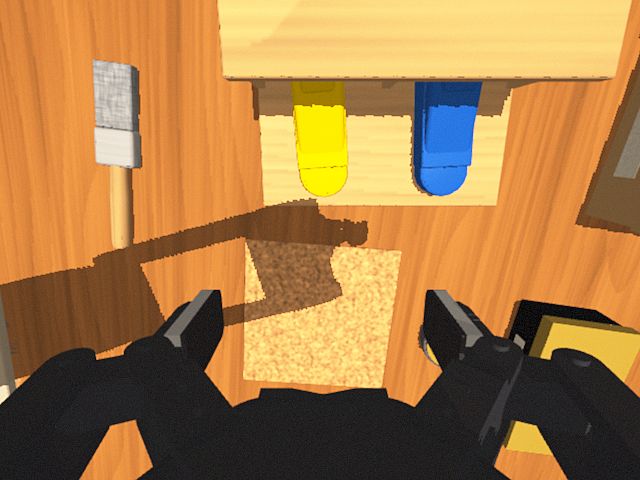

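```bash
python3 - <<'E'
from h import *
crop(cv2.imread("pics/w1.png"),235,70,280,145,2.8,"pics/w1c.png")
E
```

```text
(no output)
```

View pics/w1c.png

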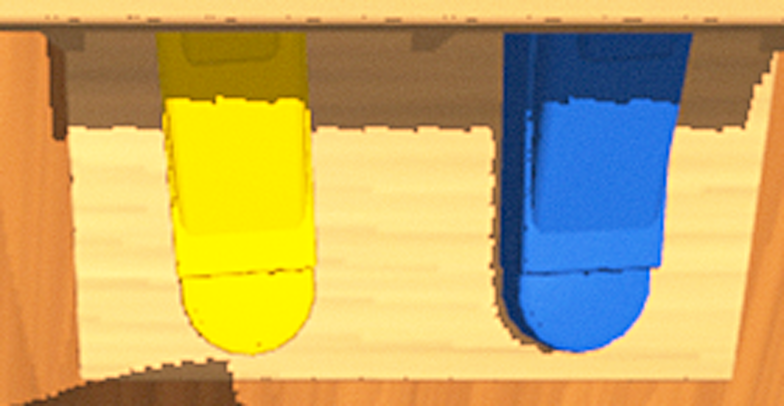

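```bash
python3 - <<'E'
from h import *
import pickle
c=pickle.load(open("w1.pkl","rb"))
f=lambda x,y:(235+(x+.5)/2.8-.5,70+(y+.5)/2.8-.5)
for z,ps in [(.054,[(179,275),(167,110),(316,268),(311,120)]),(.048,[(249,354),(184,300),(314,300)]),(.02,[(80,379),(732,379)])]:
    for p in ps: print(z,p,plane(*c,f(*p),z))
Pw=ray(*c,f(249,354))
m=cam("top")[1:]
print(tri([Pw,ray(*m,(100+438.5/4-.5,150+385.5/4-.5))]))
for a,b in [((179,275),(385,427)),((316,268),(377,347))]:
  print("crease",tri([ray(*c,f(*a)),ray(*m,(100+(b[0]+.5)/4-.5,150+(b[1]+.5)/4-.5))]))
E
```

```text
0.054 (179, 275) [0.4757 0.2915 0.054 ]
0.054 (167, 110) [0.467  0.3457 0.054 ]
0.054 (316, 268) [0.5236 0.299  0.054 ]
0.054 (311, 120) [0.5158 0.3477 0.054 ]
0.048 (249, 354) [0.5034 0.2652 0.048 ]
0.048 (184, 300) [0.4779 0.2823 0.048 ]
0.048 (314, 300) [0.5248 0.2873 0.048 ]
0.02 (80, 379) [0.4376 0.2437 0.02  ]
0.02 (732, 379) [0.6974 0.2713 0.02  ]
(array([0.5022, 0.2635, 0.0313]), [np.float64(0.0017254872525855152), np.float64(0.0017254872525853653)])
crease (array([0.4734, 0.2924, 0.0456]), [np.float64(0.002357457799050981), np.float64(0.0023574577990508826)])
crease (array([0.5229, 0.2993, 0.0479]), [np.float64(0.0013686830401227611), np.float64(0.0013686830401226965)])
```

```bash
cat >> h.py <<'E'
def rt(az,tilt=0):
    R=rot_from_yaw(az); th=np.radians(tilt); x,y,z=R.T
    nx=np.cos(th)*x-np.sin(th)*z; return np.stack([nx,y,np.cross(nx,y)],1)
def row2(p,az,tilt=0,grasp=False,ref=None):
    "ref: (tcp,R) of commanded pose at start of call; default measured"
    s=bot.sense(); R0=Ro.from_quat(s["eef_rot"]).as_matrix(); p0=s["tcp_pos"]
    if ref: p0,R0=ref
    R1=rt(az,tilt); p=np.array(p,float)
    if grasp: p=p+.019*R1[:,0]
    d=R0.T@(p-p0)*1000; r=Ro.from_matrix(R0.T@R1).as_rotvec()
    print("tcp",p,"row",d.round(1),r.round(4),"deg",np.degrees(np.linalg.norm(r)).round(1))
    return p,R1
E
python3 - <<'E'
from h import *
a=row2([.4973,.306,.15],-81,15,True)
row2([.4973,.306,.047],-81,15,True,ref=a)
row2([.4973,.306,.047],-81,15,True)
E
```

```text
tcp [0.4965 0.3109 0.1316] row [118.7  -1.8 -60.2] [-0.0518  0.2616 -0.0068] deg 15.3
tcp [0.4965 0.3109 0.0286] row [99.5  0.  26.7] [0. 0. 0.] deg 0.0
tcp [0.4965 0.3109 0.0286] row [221.7  -1.8 -60.1] [-0.0518  0.2616 -0.0068] deg 15.3
```

```bash
python3 -m pendant '[[60,-2,-60,-0.052,0.262,-0.007,1],[60,-2,-60,-0.052,0.262,-0.007,1],[119,-2,-60,-0.052,0.262,-0.007,1],[119,-2,-60,-0.052,0.262,-0.007,1]]'; python3 - <<'E'
from h import *
st()
row2([.4973,.306,.047],-81,15,True)
c=cam("wrist"); cv2.imwrite("pics/w2.png",c[0])
E
```

```text
time_s: 2.22
tcp_pos: [0.4928, 0.3088, 0.1261]
eef_rot: [0.513, 0.605, -0.399, 0.461]
contact_force: [-0.6, -1.3, -1.0]
width: 0.0856
t 2.225 tcp [0.4928 0.3088 0.1261] az z -81.19 xaxis [-0.0498  0.2525 -0.9663] j [0.3086 0.0968 1.7438 0.2701 1.281  0.0784] F [-0.5563 -1.2709 -0.989 ] M [-0.1129 -0.023  -0.0297] w 0.0856
tcp [0.4965 0.3109 0.0286] row [94.5  5.  23.6] [-0.0031  0.0017  0.0097] deg 0.6
```

View pics/w2.png

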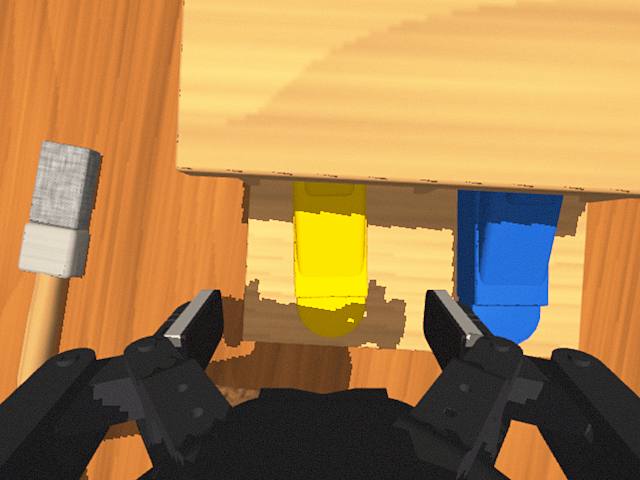

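```bash
python3 - <<'E'
from h import *
st()
row2([.4973,.306,.047],-81,15,True)
c=cam("wrist")
f=c[1:]
print(proj(*f,[.4973,.306,.054]),proj(*f,[.5035,.2665,.048]))
E
```

```text
t 2.275 tcp [0.495  0.3096 0.1296] az z -81.12 xaxis [-0.0452  0.2544 -0.9661] j [0.3087 0.0946 1.7396 0.2704 1.2823 0.0788] F [ 0.6016 -0.1505  1.0254] M [-0.1051 -0.081  -0.0291] w 0.0854
tcp [0.4965 0.3109 0.0286] row [97.8  2.3 25.1] [-0.002   0.0005  0.0048] deg 0.3
[326.3476 280.0761] [326.2129 335.2064]
```

```bash
python3 - <<'E'
from h import *
s=bot.sense(); 
c=cam("wrist"); f=c[1:]
for P in ([.4973,.306,.054],[.5035,.2665,.048]): print(proj(*f,P))
crop(c[0],230,170,200,190,3.1,"pics/w3.png"); st()
f2=lambda x,y:(230+(x+.5)/3.1-.5,170+(y+.5)/3.1-.5)
import pickle; pickle.dump(f,open("w3.pkl","wb"))
E
```

```text
[322.9304 280.0568]
[322.8612 334.6063]
t 2.375 tcp [0.4981 0.3105 0.1338] az z -81.02 xaxis [-0.038   0.2569 -0.9657] j [0.3084 0.0917 1.7348 0.2706 1.2821 0.0788] F [-0.384   0.3759 -0.1723] M [-0.112   0.0022 -0.0029] w 0.0854
```

View pics/w3.png

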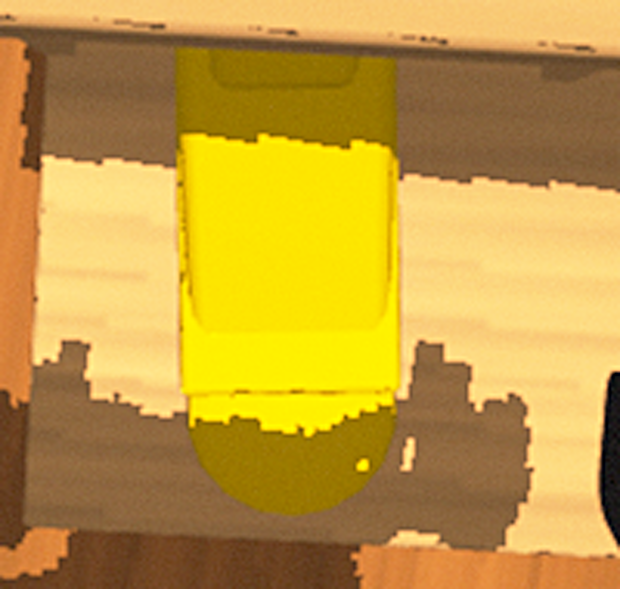

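```bash
python3 -m pendant '[[35,0,9,0,0,0,1],[65,0,18,0,0,0,1],[85,0,23,0,0,0,1],[97,0,26,0,0,0,1],[97,0,26,0,0,0,1],[97,0,26,0,0,0,1]]'; python3 - <<'E'
from h import *
st(); row2([.4973,.306,.047],-81,15,True)
E
```

```text
time_s: 3.12
tcp_pos: [0.4982, 0.31, 0.0322]
eef_rot: [0.516, 0.603, -0.395, 0.463]
contact_force: [-0.0, 0.4, 0.0]
width: 0.0855
t 3.125 tcp [0.4982 0.31   0.0322] az z -81.07 xaxis [-0.0385  0.2566 -0.9658] j [0.3075 0.2204 1.7953 0.2914 1.1011 0.0225] F [-0.03    0.4224  0.0493] M [-0.1361  0.0084  0.0052] w 0.0855
tcp [0.4965 0.3109 0.0286] row [ 3.7 -1.5 -0.2] [-0.0013 -0.0007 -0.0022] deg 0.1
```

```bash
python3 -m pendant '[[2,0,0,0,0,0,1],[2,0,0,0,0,0,0],[2,0,0,0,0,0,0],[2,0,0,0,0,0,0],[2,0,0,0,0,0,0],[2,0,0,0,0,0,0],[2,0,0,0,0,0,0]]'; python3 - <<'E'
from h import *
st()
s=bot.sense();R=Ro.from_quat(s["eef_rot"]).as_matrix()
d=np.array([.105,-.9945,0]); up=np.array([0,0,1.])
print("up10",R.T@up*10,"out100",R.T@d*100)
E
```

```text
time_s: 4.0
tcp_pos: [0.4976, 0.3102, 0.0295]
eef_rot: [0.516, 0.603, -0.395, 0.463]
contact_force: [-0.7, -2.5, 5.9]
width: 0.0489
t 4.0 tcp [0.4976 0.3102 0.0295] az z -81.09 xaxis [-0.0394  0.2562 -0.9658] j [0.3082 0.2242 1.7966 0.2919 1.097  0.0221] F [-0.7202 -2.4514  5.8583] M [-0.2248  0.0279 -0.0159] w 0.0489
up10 [-9.6583  0.0072 -2.5919] out100 [-25.8907  -5.0026  96.4634]
```

```bash
python3 -m pendant '[[-5,0,-1,0,0,0,0],[-10,0,-3,0,0,0,0],[-10,0,-3,0,0,0,0]]'; python3 - <<'E'
from h import *
st()
c=cam("wrist"); cv2.imwrite("pics/w4.png",c[0])
E
```

```text
time_s: 4.38
tcp_pos: [0.4973, 0.3106, 0.0398]
eef_rot: [0.516, 0.603, -0.396, 0.463]
contact_force: [0.4, -0.3, -2.5]
width: 0.0486
t 4.375 tcp [0.4973 0.3106 0.0398] az z -81.09 xaxis [-0.0397  0.256  -0.9658] j [0.3091 0.2087 1.793  0.289  1.1155 0.0289] F [ 0.3677 -0.3063 -2.4915] M [-0.3378 -0.0099  0.0394] w 0.0486
```

View pics/w4.png

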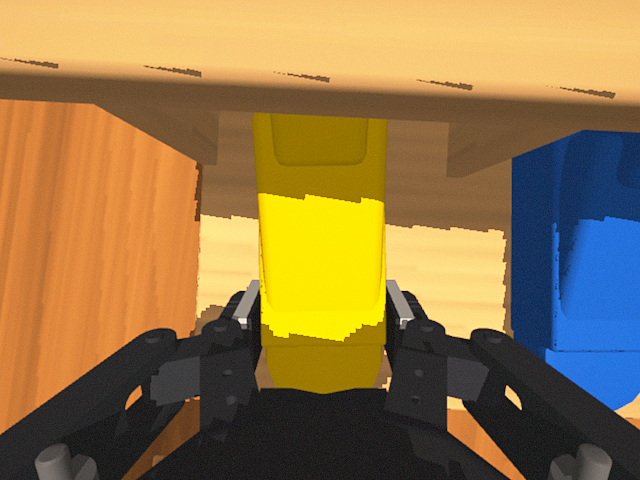

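```bash
python3 -m pendant '[[-6,-1,23,0,0,0,0],[-14,-3,52,0,0,0,0],[-22,-4,83,0,0,0,0],[-33,-6,121,0,0,0,0],[-33,-6,121,0,0,0,0],[-33,-6,121,0,0,0,0]]'; python3 - <<'E'
from h import *
st()
c=cam("scene"); crop(c[0],280,120,260,190,3,"pics/s5.png")
c=cam("top"); crop(c[0],100,140,240,160,3.2,"pics/t5.png")
E
```

```text
time_s: 5.18
tcp_pos: [0.5105, 0.1858, 0.0398]
eef_rot: [0.516, 0.603, -0.396, 0.462]
contact_force: [-0.4, 1.1, -2.5]
width: 0.0491
t 5.175 tcp [0.5105 0.1858 0.0398] az z -81.15 xaxis [-0.0403  0.2563 -0.9658] j [ 0.0779  0.1522  1.8573  0.285   1.1681 -0.1937] F [-0.4132  1.1337 -2.5294] M [-0.2985 -0.0283 -0.0143] w 0.0491
```

View pics/s5.png

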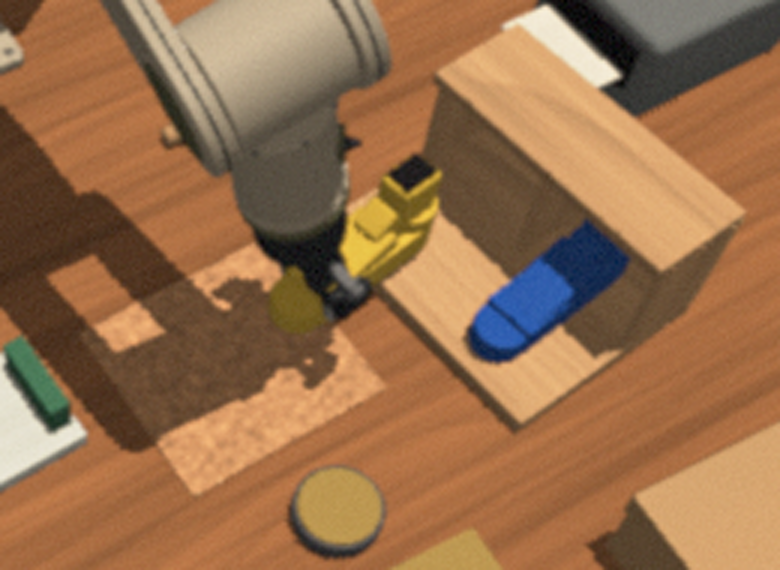

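View pics/t5.png

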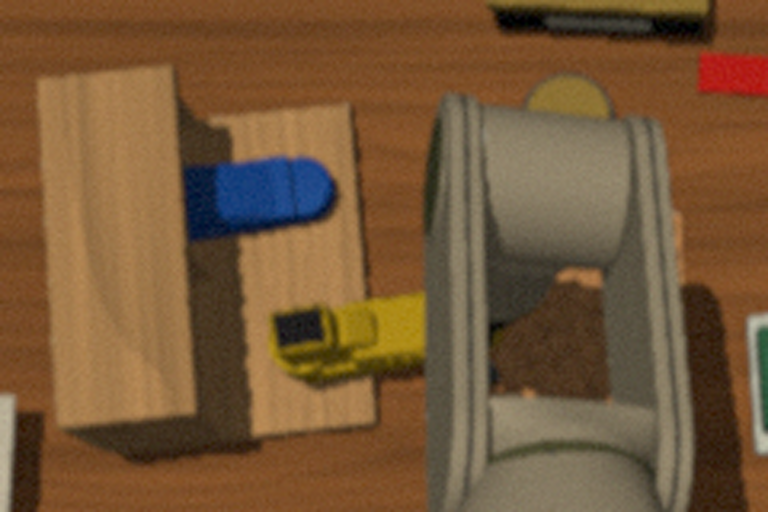

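```bash
python3 - <<'E'
from h import *
import pickle
c=pickle.load(open("w1.pkl","rb")); m=cam("top")[1:]
w=[(247,240),(401,250),(383,387),(244,380)]; t=[(236,281),(236,207),(313,207),(315,282)]
A=np.array([plane(*c,p,.003) for p in w]);B=np.array([plane(*m,p,.003) for p in t])
print(A,A.mean(0));print(B,B.mean(0))
st()
E
```

```text
[[ 0.4178  0.1955  0.003 ]
 [ 0.6049  0.2026  0.003 ]
 [ 0.6135  0.0042  0.003 ]
 [ 0.4227 -0.0047  0.003 ]] [0.5147 0.0994 0.003 ]
[[ 0.4155  0.1989  0.003 ]
 [ 0.608   0.202   0.003 ]
 [ 0.6075  0.0031  0.003 ]
 [ 0.412  -0.0006  0.003 ]] [0.5107 0.1009 0.003 ]
t 5.325 tcp [0.5103 0.1865 0.0398] az z -81.04 xaxis [-0.0407  0.2561 -0.9658] j [ 0.0793  0.1522  1.8572  0.2848  1.1682 -0.1941] F [-0.7452  0.3321 -1.9677] M [-0.3311 -0.0634 -0.0377] w 0.0493
```

```bash
python3 - <<'E'
from h import *
a=row2([.5104,.055,.0309+.045],-87.2,15,True)
row2([.5104,.055,.0309+.001],-87.2,15,True,ref=a)
E
```

```text
tcp [0.5102 0.0599 0.0575] row [-49.5 -19.8 116.2] [ 0.1038 -0.0005  0.0282] deg 6.2
tcp [0.5102 0.0599 0.0135] row [42.5  0.  11.4] [0. 0. 0.] deg 0.0
```

```bash
python3 -m pendant '[[-20,-3,20,0.02,0,0.005,0],[-35,-9,55,0.05,0,0.014,0],[-45,-15,90,0.08,0,0.022,0],[-49,-20,116,0.104,0,0.028,0],[-49,-20,116,0.104,0,0.028,0],[-49,-20,116,0.104,0,0.028,0],[-49,-20,116,0.104,0,0.028,0]]'; python3 - <<'E'
from h import *
st()
row2([.5104,.055,.0309+.001],-87.2,15,True)
c=cam("scene"); crop(c[0],280,120,260,190,3,"pics/s6.png")
c=cam("wrist"); cv2.imwrite("pics/w6.png",c[0])
E
```

```text
time_s: 6.2
tcp_pos: [0.5101, 0.0604, 0.0572]
eef_rot: [0.547, 0.575, -0.42, 0.441]
contact_force: [0.2, -0.1, -1.9]
width: 0.0489
t 6.2 tcp [0.5101 0.0604 0.0572] az z -87.18 xaxis [-0.0128  0.259  -0.9658] j [-0.1656  0.0813  1.8982  0.272   1.2313 -0.3148] F [ 0.229  -0.1314 -1.8763] M [-0.3333 -0.0076  0.0275] w 0.0489
tcp [0.5102 0.0599 0.0135] row [42.1  0.1 11.8] [ 0.0004 -0.0005  0.0001] deg 0.0
```

View pics/s6.png

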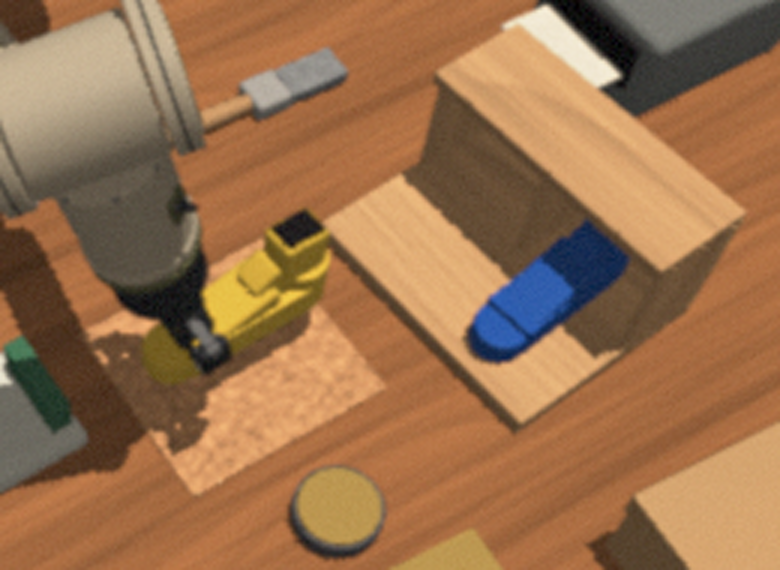

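View pics/w6.png

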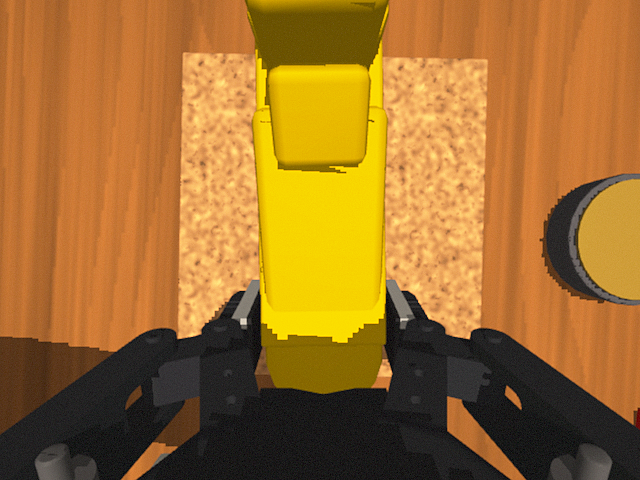

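```bash
python3 -m pendant '[[15,0,4,0,0,0,0],[30,0,8,0,0,0,0],[38,0,10,0,0,0,0],[42,0,12,0,0,0,0],[42,0,12,0,0,0,0],[42,0,12,0,0,0,0]]'; python3 - <<'E'
from h import *
st()
E
```

```text
time_s: 7.05
tcp_pos: [0.5105, 0.0584, 0.0137]
eef_rot: [0.548, 0.574, -0.42, 0.441]
contact_force: [0.4, -0.1, -1.3]
width: 0.0489
t 7.05 tcp [0.5105 0.0584 0.0137] az z -87.27 xaxis [-0.0117  0.2586 -0.9659] j [-0.1691  0.1513  1.9141  0.281   1.1482 -0.3417] F [ 0.3502 -0.1279 -1.2617] M [-0.362  -0.0064  0.0265] w 0.0489
```

Not quite down yet (force still shows weight); 1.5 mm lower, then open and retreat.

```bash
python3 -m pendant '[[1.5,0,0.4,0,0,0,0],[1.5,0,0.4,0,0,0,0],[1.5,0,0.4,0,0,0,1],[1.5,0,0.4,0,0,0,1],[1.5,0,0.4,0,0,0,1],[1.5,0,0.4,0,0,0,1],[-40,0,0,0,0,0,1],[-100,0,0,0,-0.13,0,1],[-150,0,0,0,-0.262,0,1],[-150,0,0,0,-0.262,0,1],[-150,0,0,0,-0.262,0,1]]'; python3 - <<'E'
from h import *
st()
row2([.505,.105,.2],-87.2,0)
E
```

```text
time_s: 8.43
tcp_pos: [0.5118, 0.0202, 0.1581]
eef_rot: [0.488, 0.512, -0.488, 0.512]
contact_force: [0.2, -0.2, -0.5]
width: 0.0851
t 8.425 tcp [0.5118 0.0202 0.1581] az z -87.23 xaxis [-0.0002  0.001  -1.    ] j [-0.0613 -0.0612  1.8194  0.001   1.3836 -0.1099] F [ 0.2303 -0.1589 -0.4686] M [-0.0033  0.0148  0.0485] w 0.0851
tcp [0.505 0.105 0.2  ] row [-41.8  -2.7 -85.1] [-0.0004 -0.001   0.0001] deg 0.1
```

```bash
python3 - <<'E'
from h import *
import pickle
c=cam("wrist"); cv2.imwrite("pics/w7.png",c[0]); pickle.dump(c[1:],open("w7.pkl","wb")); st()
c=cam("scene"); crop(c[0],280,160,130,130,4.5,"pics/s7.png")
E
```

```text
t 8.475 tcp [0.5111 0.0199 0.157 ] az z -87.26 xaxis [-0.0023  0.0011 -1.    ] j [-0.0619 -0.0601  1.8204  0.0009  1.3836 -0.1099] F [ 0.263  -0.1425 -0.0227] M [ 0.0273 -0.0053  0.0397] w 0.0853
```

View pics/w7.png

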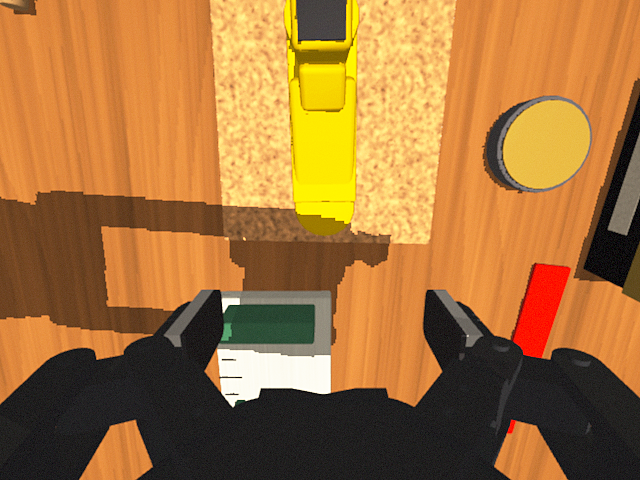

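View pics/s7.png

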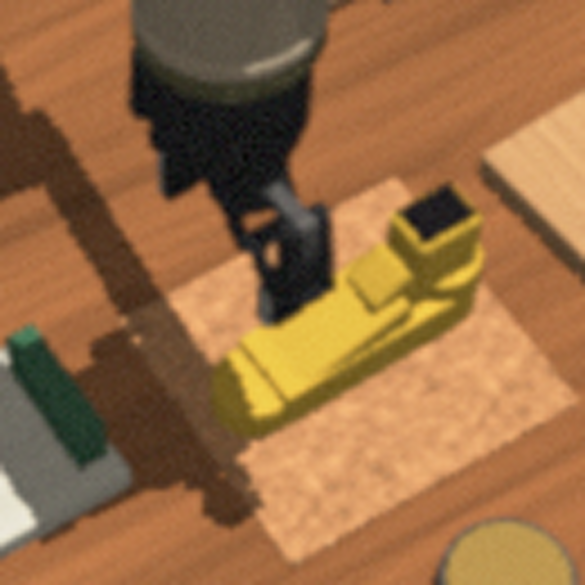

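```bash
python3 -m pendant '[[-42,2,-60,0,0,0,1],[-42,2,-60,0,0,0,1],[-42,2,-60,0,0,0,1],[-42,2,-60,0,0,0,1]]'; python3 - <<'E'
from h import *
import pickle
c=cam("wrist"); cv2.imwrite("pics/w8.png",c[0]); pickle.dump(c[1:],open("w8.pkl","wb")); st()
crop(c[0],260,70,130,180,3.3,"pics/w8c.png")
E
```

```text
time_s: 9.02
tcp_pos: [0.5103, 0.0788, 0.1985]
eef_rot: [0.487, 0.512, -0.489, 0.511]
contact_force: [0.2, 0.3, -0.8]
width: 0.0853
t 9.075 tcp [0.5103 0.0787 0.1986] az z -87.33 xaxis [-0.0028 -0.0004 -1.    ] j [ 0.0539 -0.0767  1.7588 -0.0002  1.4624  0.0073] F [0.1081 1.0611 0.6918] M [-0.0636 -0.0438 -0.0115] w 0.0855
```

View pics/w8.png

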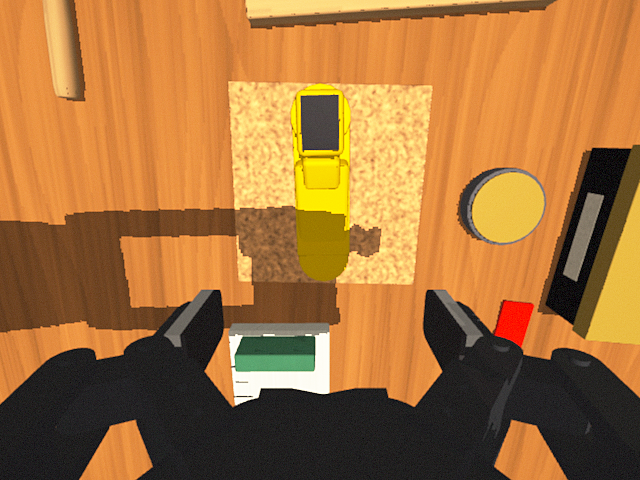

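View pics/w8c.png

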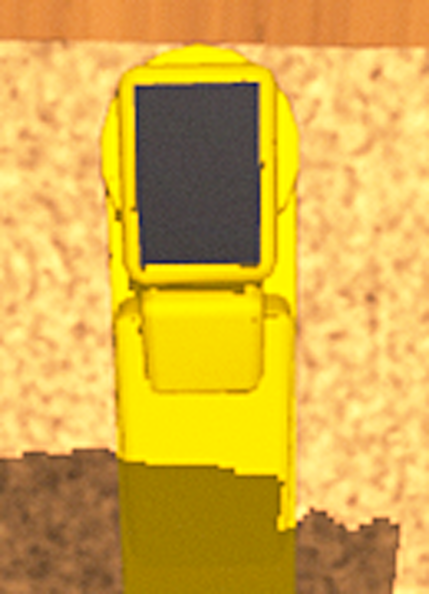

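```bash
python3 - <<'E'
from h import *
import pickle
a=pickle.load(open("w7.pkl","rb"));b=pickle.load(open("w8.pkl","rb"))
f=lambda x,y:(260+(x+.5)/3.3-.5,70+(y+.5)/3.3-.5)
print("patch front mid",tri([ray(*a,(322,40)),ray(*b,f(200.5,264))]))
print("toe",tri([ray(*a,(325,235)),ray(*b,(324,281))]))
P=[plane(*b,f(*p),.096) for p in [(120,68),(275,68),(278,283),(128,283)]]
print(np.array(P),np.mean(P,0))
P=[plane(*b,f(*p),.096) for p in [(135,84),(259,84),(262,263),(141,265)]]
print(np.array(P),np.mean(P,0))
print("toe",plane(*b,(324,281),.031), plane(*a,(325,235),.031))
E
```

```text
patch front mid (array([0.5051, 0.1414, 0.0973]), [np.float64(7.365785694124312e-05), np.float64(7.365785694119127e-05)])
toe (array([0.5136, 0.0144, 0.0334]), [np.float64(5.13733403033277e-05), np.float64(5.137334030350665e-05)])
[[0.4867 0.1794 0.096 ]
 [0.5184 0.1809 0.096 ]
 [0.5218 0.1382 0.096 ]
 [0.4896 0.1366 0.096 ]] [0.5042 0.1588 0.096 ]
[[0.4899 0.1765 0.096 ]
 [0.5154 0.1777 0.096 ]
 [0.5181 0.1422 0.096 ]
 [0.4923 0.1405 0.096 ]] [0.5039 0.1592 0.096 ]
toe [0.5137 0.0134 0.031 ] [0.5136 0.0137 0.031 ]
```

```bash
python3 - <<'E'
from h import *
row2([.475,-.19,.24],-87.2)
E
```

```text
tcp [ 0.475 -0.19   0.24 ] row [-41.2 -47.9 266.8] [-0.0022  0.0003  0.0029] deg 0.2
```

```bash
python3 -m pendant '[[-41,-48,267,0,0,0,1],[-41,-48,267,0,0,0,1],[-41,-48,267,0,0,0,1],[-41,-48,267,0,0,0,1],[-41,-48,267,0,0,0,1],[-41,-48,267,0,0,0,1],[-41,-48,267,0,0,0,1],[-41,-48,267,0,0,0,1]]'; python3 - <<'E'
from h import *
import pickle
c=cam("wrist"); cv2.imwrite("pics/w9.png",c[0]); pickle.dump(c[1:],open("w9.pkl","wb")); st()
crop(c[0],230,20,200,280,2.1,"pics/w9c.png")
E
```

```text
time_s: 10.07
tcp_pos: [0.4758, -0.1882, 0.2408]
eef_rot: [0.488, 0.512, -0.488, 0.512]
contact_force: [-0.1, -0.5, 0.2]
width: 0.0855
t 10.125 tcp [ 0.4759 -0.1882  0.241 ] az z -87.19 xaxis [-0.0006  0.0005 -1.    ] j [-0.4769 -0.1132  1.7156  0.0002  1.5399 -0.526 ] F [ 0.1713 -0.2473  0.6542] M [ 0.0251 -0.0388  0.0713] w 0.0855
```

View pics/w9.png

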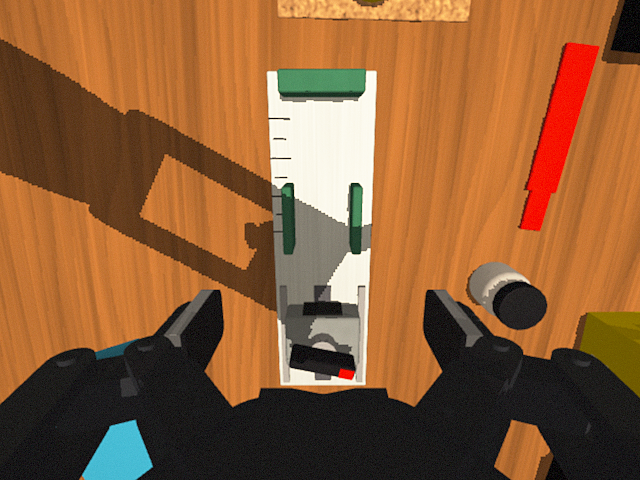

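```bash
python3 -m pendant '[[0,0,110,0,0,0,1],[0,0,110,0,0,0,1],[0,0,110,0,0,0,1],[0,0,110,0,0,0,1]]'; python3 - <<'E'
from h import *
import pickle
c=cam("wrist"); cv2.imwrite("pics/w10.png",c[0]); pickle.dump(c[1:],open("w10.pkl","wb")); st()
E
```

```text
time_s: 10.62
tcp_pos: [0.4813, -0.2982, 0.2411]
eef_rot: [0.488, 0.512, -0.488, 0.512]
contact_force: [0.6, 0.1, 0.4]
width: 0.0851
t 10.675 tcp [ 0.4814 -0.2979  0.2412] az z -87.2 xaxis [-0.0003  0.0007 -1.    ] j [-0.645   0.0355  1.5704  0.0004  1.5364 -0.6938] F [-0.8587 -0.3243 -0.3124] M [ 0.0422  0.023  -0.0165] w 0.0852
```

View pics/w10.png

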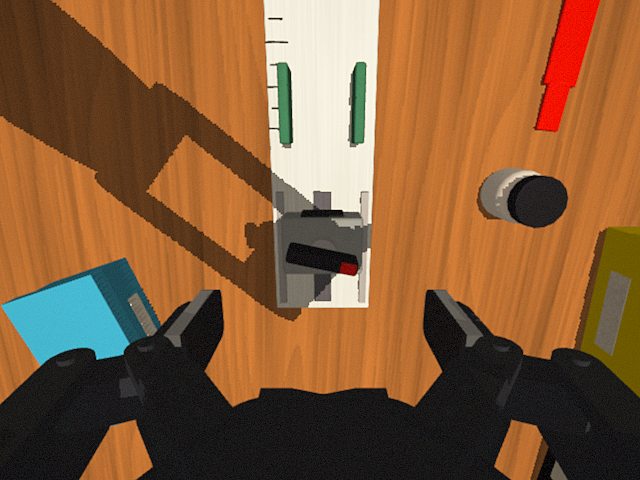

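```bash
python3 - <<'E'
from h import *
a=cv2.imread("pics/w9.png");b=cv2.imread("pics/w10.png")
crop(a,260,60,125,210,2.8,"pics/w9c.png"); crop(b,260,50,125,270,2.2,"pics/w10c.png")
E
```

```text
(no output)
```

View pics/w9c.png

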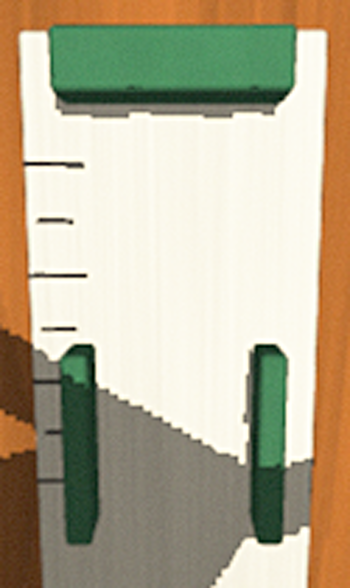

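View pics/w10c.png

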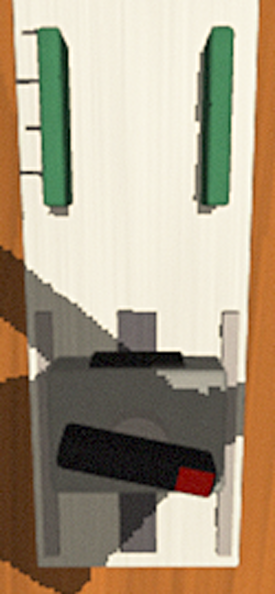

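```bash
python3 - <<'E'
from h import *
import pickle
a=pickle.load(open("w9.pkl","rb"));b=pickle.load(open("w10.pkl","rb"))
f=lambda x,y:(260+(x+.5)/2.8-.5,60+(y+.5)/2.8-.5)
g=lambda x,y:(260+(x+.5)/2.2-.5,50+(y+.5)/2.2-.5)
for n,p,z in [("bedHL",(20,31),.018),("bedHR",(327,31),.018),("L440",(37,440),.018),("R440",(313,440),.018),("block front L",(60,101),.018),("block front R",(276,101),.018),("block top back",(49,26),.054),("",(296,26),.054),("block top front",(54,91),.054),("",(294,91),.054),
  ("fenceL top outer heel",(65,346),.056),("fenceR outer top heel",(287,346),.056),("fL stop",(66,510),.056),("fR stop",(284,510),.056)]:
    print("w9",n,plane(*a,f(*p),z))
for n,p,z in [("bedSL",(37,567),.018),("bedSR",(239,567),.018),("L20",(14,20),.018),("R20",(256,20),.018),("fLtop stop outer",(43,205),.056),("fR",(232,203),.056),("fLtop heel",(38,30),.056),("fR",(235,30),.056),
 ("rubber top",(97,355),.05),("",(182,355),.05),("carr front top L",(45,370),.058),("R",(222,370),.058),
 ("barTL",(66,424),.1),("barBL",(58,462),.1),("barTR",(216,454),.1),("barBR",(208,496),.1)]:
    print("w10",n,plane(*b,g(*p),z))
# two view heights: bar corners in w9 full image
for p9,p10 in [((294,345),(66,424)),((353,379),(208,496)),((357,361),(216,454)),((291,372),(58,462))]:
    print(tri([ray(*a,p9),ray(*b,g(*p10))]))
E
```

```text
w9 bedHL [ 0.413  -0.0552  0.018 ]
w9 bedHR [ 0.5217 -0.0498  0.018 ]
w9 L440 [ 0.4205 -0.2031  0.018 ]
w9 R440 [ 0.5298 -0.1977  0.018 ]
w9 block front L [ 0.4276 -0.0775  0.018 ]
w9 block front R [ 0.5054 -0.0737  0.018 ]
w9 block top back [ 0.4281 -0.0596  0.054 ]
w9  [ 0.5068 -0.0557  0.054 ]
w9 block top front [ 0.43   -0.0788  0.054 ]
w9  [ 0.5078 -0.0749  0.054 ]
w9 fenceL top outer heel [ 0.4352 -0.1607  0.056 ]
w9 fenceR outer top heel [ 0.512  -0.1569  0.056 ]
w9 fL stop [ 0.4366 -0.22    0.056 ]
w9 fR stop [ 0.5157 -0.216   0.056 ]
w10 bedSL [ 0.4314 -0.4242  0.018 ]
w10 bedSR [ 0.5414 -0.4187  0.018 ]
w10 L20 [ 0.4179 -0.1543  0.018 ]
w10 R20 [ 0.526 -0.149  0.018]
w10 fLtop stop outer [ 0.4367 -0.2332  0.056 ]
w10 fR [ 0.5173 -0.2284  0.056 ]
w10 fLtop heel [ 0.4338 -0.1653  0.056 ]
w10 fR [ 0.5129 -0.1615  0.056 ]
w10 rubber top [ 0.4617 -0.2984  0.05  ]
w10  [ 0.5006 -0.2965  0.05  ]
w10 carr front top L [ 0.4389 -0.3048  0.058 ]
w10 R [ 0.5185 -0.3009  0.058 ]
w10 barTL [ 0.4526 -0.3169  0.1   ]
w10 barBL [ 0.4498 -0.3332  0.1   ]
w10 barTR [ 0.5136 -0.3266  0.1   ]
w10 barBR [ 0.5117 -0.345   0.1   ]
(array([ 0.4517, -0.3227,  0.0809]), [np.float64(0.0007251630058097362), np.float64(0.0007251630058097156)])
(array([ 0.5123, -0.3445,  0.1012]), [np.float64(0.0007318442963503862), np.float64(0.0007318442963501258)])
(array([ 0.5154, -0.3284,  0.0947]), [np.float64(0.0010586208882968817), np.float64(0.001058620888297045)])
(array([ 0.4522, -0.3266,  0.1179]), [np.float64(0.0006490049735632233), np.float64(0.0006490049735633269)])
```

```bash
python3 - <<'E'
from h import *
a=row2([.504,.159,.14],-86.1)
row2([.504,.159,.069],-86.1,ref=a)
E
```

```text
tcp [0.504 0.159 0.14 ] row [ 101.5   44.9 -455.2] [-0.0193 -0.0007  0.0002] deg 1.1
tcp [0.504 0.159 0.069] row [71.  0.  0.] [0. 0. 0.] deg 0.0
```

```bash
python3 -m pendant '[[0,6,-60,-0.019,0,0,1],[0,12,-120,-0.019,0,0,1],[0,18,-180,-0.019,0,0,1],[0,24,-240,-0.019,0,0,1],[0,30,-300,-0.019,0,0,1],[20,36,-360,-0.019,0,0,1],[60,42,-420,-0.019,0,0,1],[101,45,-455,-0.019,0,0,1],[101,45,-455,-0.019,0,0,1],[101,45,-455,-0.019,0,0,1],[101,45,-455,-0.019,0,0,1]]'; python3 - <<'E'
from h import *
st(); row2([.504,.159,.069],-86.1)
c=cam("wrist"); cv2.imwrite("pics/w11.png",c[0]); print(proj(*c[1:],[.504,.159,.096]))
E
```

```text
time_s: 12.05
tcp_pos: [0.5055, 0.1572, 0.1423]
eef_rot: [0.484, 0.516, -0.482, 0.517]
contact_force: [-0.3, 0.1, 0.1]
width: 0.0852
t 12.05 tcp [0.5055 0.1572 0.1423] az z -86.21 xaxis [ 0.003   0.0005 -1.    ] j [ 0.2047 -0.003   1.7923 -0.0002  1.3493  0.1386] F [-0.265   0.1207  0.1105] M [ 0.0159  0.0113 -0.0192] w 0.0852
tcp [0.504 0.159 0.069] row [73.3 -1.6 -1.9] [-0.0019 -0.0003 -0.0031] deg 0.2
[320.6143 257.4177]
```

View pics/w11.png

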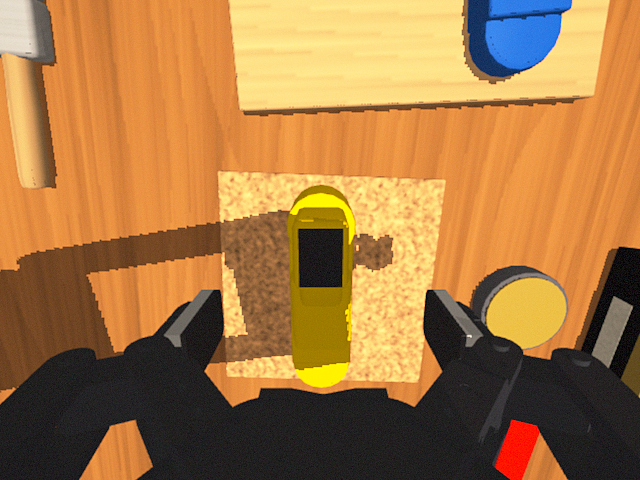

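```bash
python3 -m pendant '[[30,0,0,0,0,0,1],[55,0,0,0,0,0,1],[71,0,0,0,0,0,1],[71,0,0,0,0,0,1],[71,0,0,0,0,0,0],[71,0,0,0,0,0,0],[71,0,0,0,0,0,0],[71,0,0,0,0,0,0],[71,0,0,0,0,0,0],[71,0,0,0,0,0,0],[71,0,0,0,0,0,0]]'; python3 - <<'E'
from h import *
st(); row2([.504,.159,.069],-86.1)
c=cam("wrist"); cv2.imwrite("pics/w12.png",c[0])
E
```

```text
time_s: 13.48
tcp_pos: [0.505, 0.1577, 0.0704]
eef_rot: [0.483, 0.516, -0.483, 0.517]
contact_force: [-1.4, -0.7, 5.7]
width: 0.033
t 13.475 tcp [0.505  0.1577 0.0704] az z -86.18 xaxis [ 0.0012  0.0003 -1.    ] j [0.2058 0.0786 1.8487 0.0001 1.2131 0.139 ] F [-1.3806 -0.7087  5.6534] M [-0.0608  0.3325 -0.0449] w 0.033
tcp [0.504 0.159 0.069] row [ 1.4 -0.9 -1.3] [-0.0013 -0.0002 -0.0012] deg 0.1
```

View pics/w12.png

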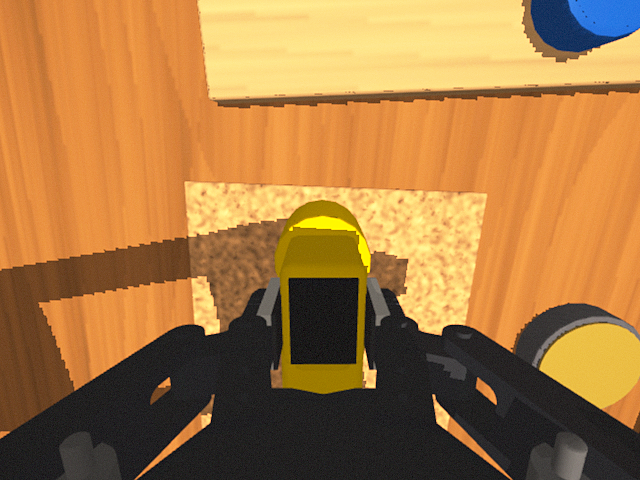

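```bash
python3 - <<'E'
from h import *
a=row2([.4704,-.1172,.155],-87.05)
E
```

```text
tcp [ 0.4704 -0.1172  0.155 ] row [-84.7 -52.7 272. ] [ 0.0152 -0.0003 -0.0012] deg 0.9
```

```bash
python3 -m pendant '[[-15,0,0,0,0,0,0],[-40,0,0,0,0,0,0],[-84,0,0,0,0,0,0],[-84,0,0,0,0,0,0]]'; python3 - <<'E'
from h import *
st()
a=row2([.4704,-.1172,.155],-87.05)
c=cam("scene"); crop(c[0],280,120,150,150,4,"pics/s13.png")
E
```

```text
time_s: 14.02
tcp_pos: [0.5074, 0.1582, 0.1586]
eef_rot: [0.485, 0.515, -0.481, 0.518]
contact_force: [1.4, 0.7, -2.1]
width: 0.0329
t 14.025 tcp [0.5074 0.1582 0.1586] az z -86.18 xaxis [ 0.008   0.0018 -1.    ] j [ 0.2057 -0.0169  1.7753  0.0001  1.3749  0.139 ] F [ 1.4321  0.7435 -2.0746] M [ 0.1177 -0.067   0.0136] w 0.0329
tcp [ 0.4704 -0.1172  0.155 ] row [  2.8 -55.3 272.3] [ 0.0153 -0.0013 -0.0081] deg 1.0
```

View pics/s13.png

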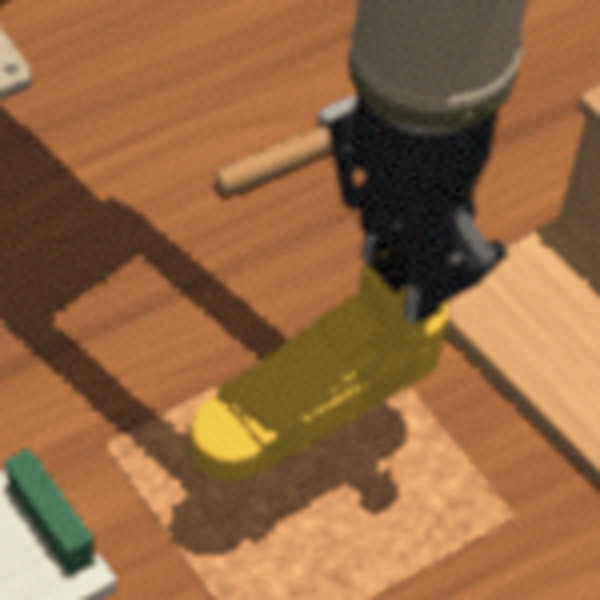

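```bash
python3 -m pendant '[[0,-8,40,0.015,0,0,0],[0,-18,90,0.015,0,0,0],[0,-28,140,0.015,0,0,0],[0,-38,190,0.015,0,0,0],[0,-48,235,0.015,0,0,0],[0,-53,262,0.015,0,0,0],[0,-53,272,0.015,0,0,0],[0,-53,272,0.015,0,0,0],[0,-53,272,0.015,0,0,0],[0,-53,272,0.015,0,0,0]]'; python3 - <<'E'
from h import *
import pickle
st()
a=row2([.4704,-.1172,.155],-87.05)
c=cam("scene"); crop(c[0],190,160,170,150,4.5,"pics/s14.png"); pickle.dump(c[1:],open("sc.pkl","wb"))
c=cam("top"); crop(c[0],325,205,170,100,4.5,"pics/t14.png")
c=cam("wrist"); cv2.imwrite("pics/w14.png",c[0]); pickle.dump(c[1:],open("w14.pkl","wb"))
E
```

```text
time_s: 15.32
tcp_pos: [0.4697, -0.1164, 0.1532]
eef_rot: [0.487, 0.513, -0.487, 0.513]
contact_force: [0.3, 0.1, -1.8]
width: 0.0326
t 15.325 tcp [ 0.4697 -0.1164  0.1532] az z -86.96 xaxis [-0.0003  0.0004 -1.    ] j [-0.3491 -0.1365  1.8987  0.0002  1.3798 -0.4022] F [ 0.3317  0.0667 -1.7839] M [ 0.0266  0.0426 -0.0077] w 0.0326
tcp [ 0.4704 -0.1172  0.155 ] row [-1.8  0.6  0.8] [ 0.0016 -0.0004  0.0003] deg 0.1
```

View pics/s14.png

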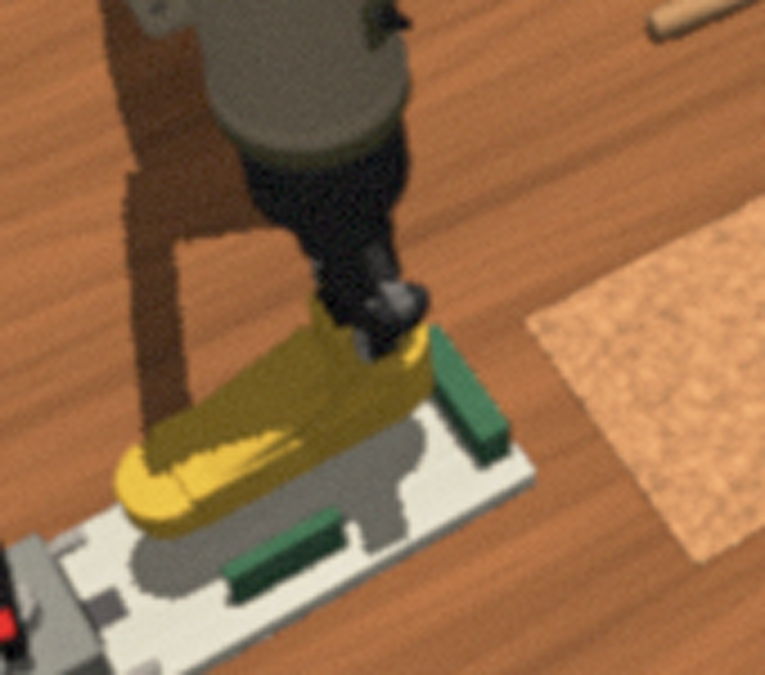

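View pics/t14.png

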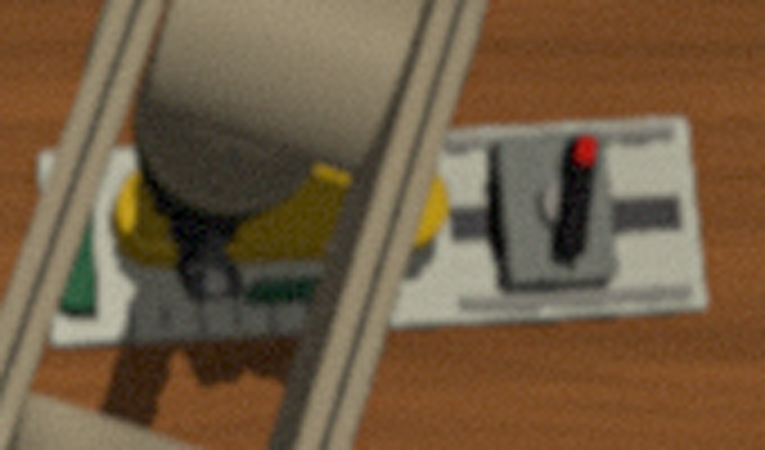

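View pics/w14.png

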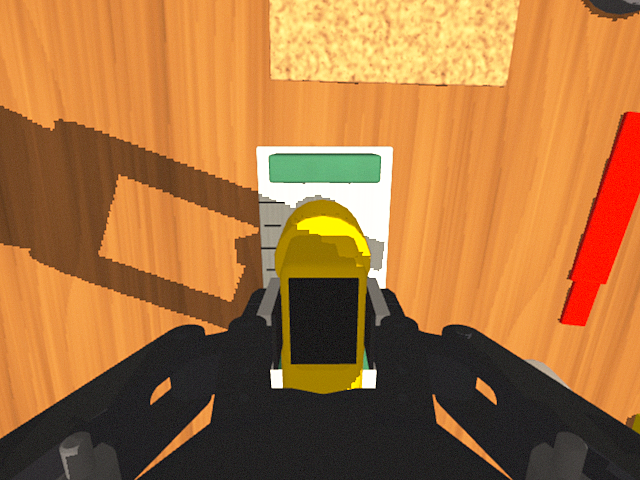

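```bash
python3 - <<'E'
from h import *
import pickle
c=pickle.load(open("sc.pkl","rb"))
a=np.radians(-86.9);u=np.array([np.cos(a),np.sin(a),0]);v=np.array([-u[1],u[0],0])
O=np.array([.4697,-.1151,.0858])+.0575*u
img=cv2.imread("pics/s14.png")
for lx,ly,lz in [(65,25,0),(65,25,34),(65,-25,34),(-60,25,0),(90,0,28),(-60,25,34),(90,0,0),(82.7,17.7,0)]:
    p=proj(*c,O+(lx*u+ly*v+np.array([0,0,lz]))/1000)
    q=((p-[190,160]+.5)*4.5-.5); print(lx,ly,lz,q.round(0)); cv2.circle(img,tuple(int(i) for i in q),4,(0,0,255),1)
cv2.imwrite("pics/s14m.png",img)
E
```

```text
65 25 0 [193. 535.]
65 25 34 [181. 504.]
65 -25 34 [136. 431.]
-60 25 0 [403. 419.]
90 0 28 [116. 497.]
-60 25 34 [397. 386.]
90 0 0 [128. 522.]
82.7 17.7 0 [156. 541.]
```

View pics/s14m.png

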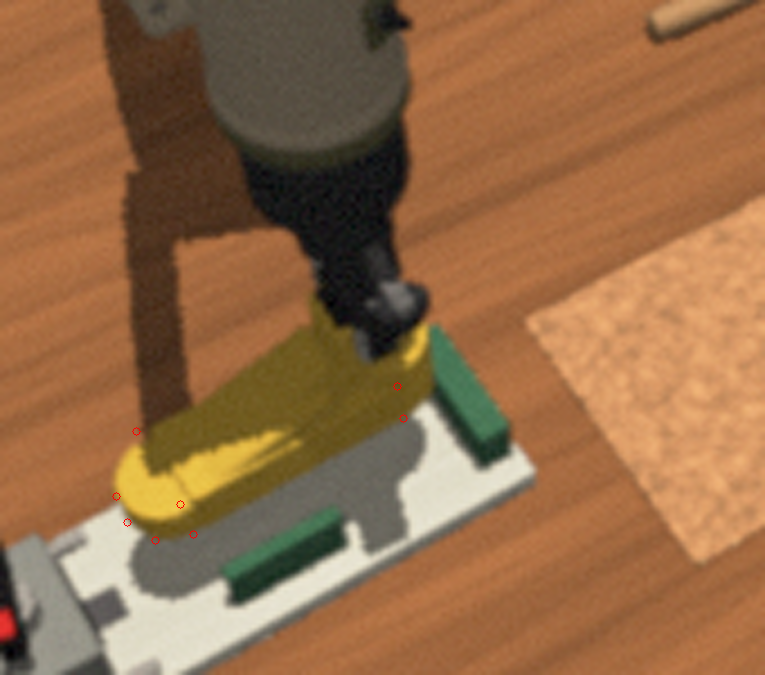

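```bash
python3 -m pendant '[[15,0.6,1,0.001,0,0,0],[30,0.6,1,0.001,0,0,0],[42,0.6,1,0.001,0,0,0],[52,0.6,1,0.001,0,0,0],[60,0.6,1,0.001,0,0,0],[64,0.6,1,0.001,0,0,0],[64,0.6,1,0.001,0,0,0]]'; python3 - <<'E'
from h import *
st()
c=cam("scene"); crop(c[0],190,160,170,150,4.5,"pics/s15.png")
E
```

```text
time_s: 16.35
tcp_pos: [0.4703, -0.1184, 0.0893]
eef_rot: [0.487, 0.513, -0.487, 0.512]
contact_force: [-0.5, 1.0, -2.2]
width: 0.0331
t 16.35 tcp [ 0.4703 -0.1184  0.0893] az z -87.1 xaxis [-0.0002  0.0001 -1.    ] j [-0.3523 -0.0642  1.9547  0.      1.2514 -0.4029] F [-0.4531  0.9988 -2.1852] M [ 0.1352 -0.0087 -0.0909] w 0.0331
```

View pics/s15.png

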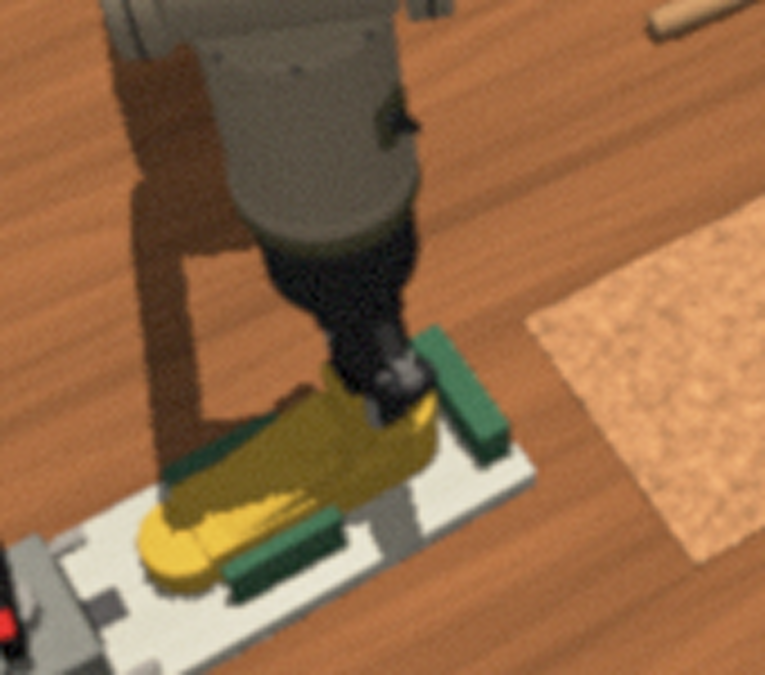

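```bash
python3 -m pendant '[[1.5,0,0,0,0,0,0],[3,0,0,0,0,0,0],[3.5,0,0,0,0,0,0],[3.5,0,0,0,0,0,0]]'; python3 - <<'E'
from h import *
st()
E
```

```text
time_s: 16.9
tcp_pos: [0.4703, -0.1184, 0.0859]
eef_rot: [0.487, 0.513, -0.487, 0.512]
contact_force: [0.9, 0.0, -1.7]
width: 0.0327
t 16.9 tcp [ 0.4703 -0.1184  0.0859] az z -87.1 xaxis [-0.0001  0.     -1.    ] j [-0.3523 -0.06    1.9574 -0.      1.2443 -0.403 ] F [ 0.9049  0.0228 -1.6679] M [0.0953 0.0132 0.0256] w 0.0327
```

```bash
python3 -m pendant '[[1,0,0,0,0,0,0],[1,0,0,0,0,0,0],[1.5,0,0,0,0,0,0],[1.5,0,0,0,0,0,0]]'
```

```text
time_s: 17.4
tcp_pos: [0.4705, -0.1183, 0.0854]
eef_rot: [0.487, 0.512, -0.487, 0.513]
contact_force: [-5.3, 1.5, 10.0]
width: 0.0332
```

```bash
python3 -m pendant '[[-0.7,0,0,0,0,0,0],[-0.7,0,0,0,0,0,1],[-0.7,0,0,0,0,0,1],[-0.7,0,0,0,0,0,1],[-0.7,0,0,0,0,0,1],[-0.7,0,0,0,0,0,1],[-40,0,0,0,0,0,1],[-90,0,0,0,0,0,1],[-140,0,50,0,0,0,1],[-140,0,110,0,0,0,1],[-140,0,110,0,0,0,1],[-140,0,110,0,0,0,1]]'; python3 - <<'E'
from h import *
import pickle
c=cam("wrist"); cv2.imwrite("pics/w16.png",c[0]); pickle.dump(c[1:],open("w16.pkl","wb")); st()
c=cam("scene"); crop(c[0],150,200,170,150,4.5,"pics/s16.png")
E
```

```text
time_s: 18.9
tcp_pos: [0.4755, -0.2283, 0.2239]
eef_rot: [0.488, 0.513, -0.487, 0.512]
contact_force: [0.2, 0.1, -0.3]
width: 0.0856
t 18.95 tcp [ 0.4756 -0.2275  0.2237] az z -87.11 xaxis [-0.001   0.0011 -1.    ] j [-0.5439 -0.0621  1.699   0.0005  1.5062 -0.5943] F [-0.6369  1.3044 -0.5337] M [0.0522 0.0167 0.0127] w 0.0854
```

View pics/w16.png

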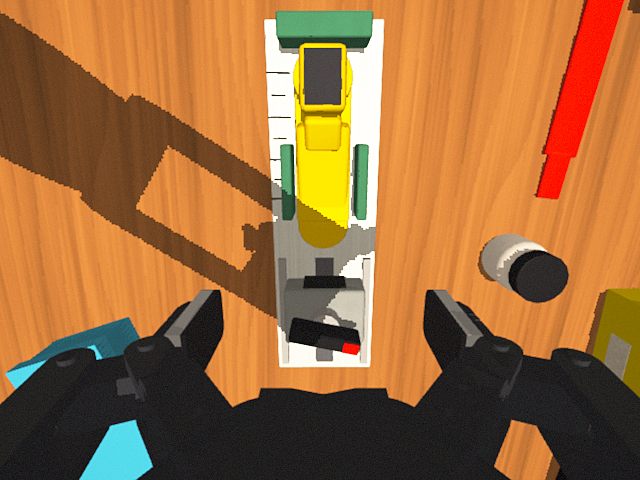

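View pics/s16.png

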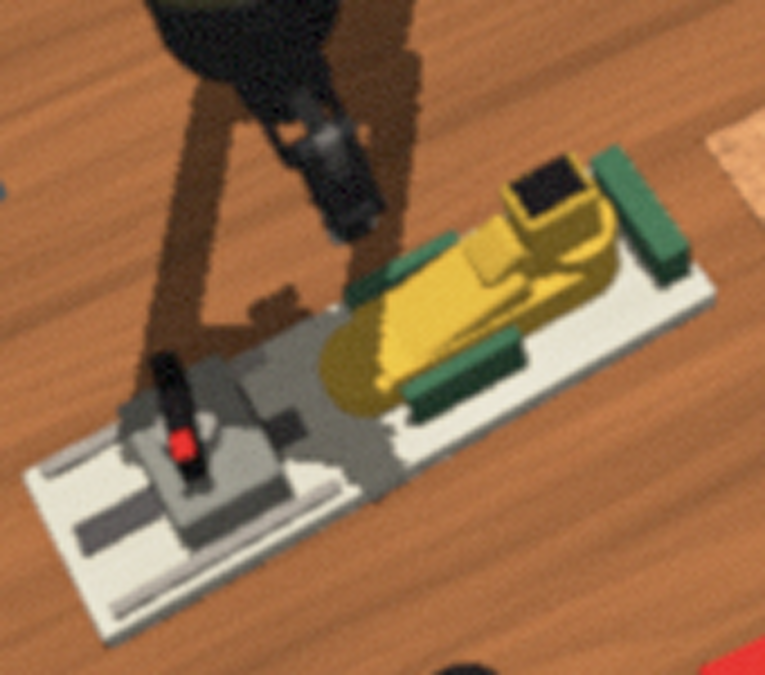

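```bash
python3 - <<'E'
from h import *
import pickle
c=pickle.load(open("w16.pkl","rb"))
u=np.array([.0515,-.9987,0]);v=np.array([.9987,.0515,0]);J=np.array([.477,-.2452,0])
for p,z,n in [((323.5,248),.046,"toe"),((323,75),.111,"ankle patch ctr"),((272.5,20),.018,"bedHL"),((383,20),.018,"bedHR"),((278,367),.018,"bedSL"),((371,367),.018,"bedSR"),((287,219),.056,"fL stop"),((361,219),.056,"fR stop"),((326,287),.05,"rubber top?"),((292,318),.1,"barTL"),((289,339),.1,"barBL"),((360,334),.1,"TR"),((358,354),.1,"BR")]:
    P=plane(*c,p,z); d=P-J; print(n,P,"jig",d@u,d@v)
b=pickle.load(open("w10.pkl","rb"))
g=lambda x,y:(260+(x+.5)/2.2-.5,50+(y+.5)/2.2-.5)
for p9,p10 in [((292,318),(66,424)),((358,354),(208,496)),((360,334),(216,454)),((289,339),(58,462))]:
    print(tri([ray(*c,p9),ray(*b,g(*p10))]))
img=cv2.imread("pics/w16.png"); crop(img,265,240,115,140,4.2,"pics/w16c.png")
E
```

```text
toe [ 0.4775 -0.2623  0.046 ] jig 0.017128026075791624 -0.00041984579254543696
ankle patch ctr [ 0.4697 -0.1154  0.111 ] jig -0.13002115365758302 -0.000653466185487577
bedHL [ 0.4204 -0.0556  0.018 ] jig -0.19227817049808502 -0.04677649262120339
bedHR [ 0.5211 -0.0506  0.018 ] jig -0.19210853504998385 0.054066216960275165
bedSL [ 0.4307 -0.4246  0.018 ] jig 0.1767477468834625 -0.05550841785742675
bedSR [ 0.5428 -0.4188  0.018 ] jig 0.1767924414984659 0.056790431942548646
fL stop [ 0.4414 -0.2322  0.056 ] jig -0.014865894979760434 -0.03492345448249735
fR stop [ 0.5113 -0.2286  0.056 ] jig -0.014793455144647543 0.03507210220180975
rubber top? [ 0.4821 -0.3026  0.05  ] jig 0.057617526628742505 0.00209510395555344
barTL [ 0.4521 -0.3114  0.1   ] jig 0.06480158311195405 -0.028323672028889336
barBL [ 0.4499 -0.3326  0.1   ] jig 0.08588000936839398 -0.031576363692619236
TR [ 0.5134 -0.3243  0.1   ] jig 0.08082369836314504 0.03223334341562401
BR [ 0.5132 -0.3449  0.1   ] jig 0.10146505874762106 0.030991077124090743
(array([ 0.4506, -0.3234,  0.0787]), [np.float64(0.00014730442597218898), np.float64(0.00014730442597199461)])
(array([ 0.5124, -0.3448,  0.1002]), [np.float64(0.0007100365100859733), np.float64(0.000710036510086096)])
(array([ 0.5147, -0.3295,  0.0915]), [np.float64(1.7900513262114255e-05), np.float64(1.7900513262137234e-05)])
(array([ 0.4496, -0.3339,  0.098 ]), [np.float64(8.388030488686944e-05), np.float64(8.388030488692617e-05)])
```

View pics/w16c.png

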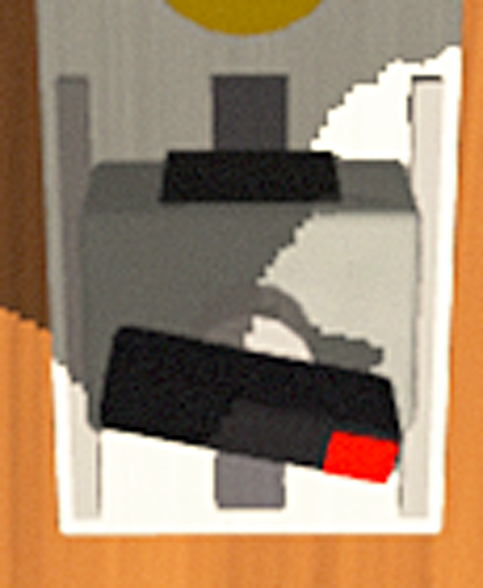

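```bash
python3 - <<'E'
from h import *
st()
a=row2([.482,-.333,.15],-9)
row2([.482,-.333,.069],-9,ref=a)
E
```

```text
t 19.0 tcp [ 0.4756 -0.2271  0.2237] az z -87.06 xaxis [-0.001   0.0011 -1.    ] j [-0.5431 -0.0625  1.6993  0.0004  1.5062 -0.5944] F [-0.4062 -0.298  -0.068 ] M [ 0.0527  0.0183 -0.0265] w 0.0851
tcp [ 0.482 -0.333  0.15 ] row [ 73.6   1.  106.1] [-1.3624 -0.0016  0.    ] deg 78.1
tcp [ 0.482 -0.333  0.069] row [81.  0.  0.] [0. 0. 0.] deg 0.0
```

```bash
python3 -m pendant '[[0,0,30,-1.362,0,0,1],[0,0,60,-1.362,0,0,1],[0,1,106,-1.362,0,0,1],[0,1,106,-1.362,0,0,1],[0,1,106,-1.362,0,0,1],[20,1,106,-1.362,0,0,1],[40,1,106,-1.362,0,0,1],[74,1,106,-1.362,0,0,1],[74,1,106,-1.362,0,0,1],[74,1,106,-1.362,0,0,1],[74,1,106,-1.362,0,0,1]]'; python3 - <<'E'
from h import *
import pickle
c=cam("wrist"); cv2.imwrite("pics/w17.png",c[0]); pickle.dump(c[1:],open("w17.pkl","wb")); st()
row2([.482,-.333,.069],-9)
print(proj(*c[1:],[.482,-.333,.1]))
E
```

```text
time_s: 20.38
tcp_pos: [0.4832, -0.3344, 0.1524]
eef_rot: [0.055, 0.704, -0.057, 0.706]
contact_force: [-0.2, -0.8, -0.1]
width: 0.0856
t 20.425 tcp [ 0.4831 -0.3345  0.1522] az z -9.08 xaxis [ 0.0021 -0.0017 -1.    ] j [-0.6928  0.1442  1.6192  0.      1.3756 -2.1052] F [-0.3079  0.1834 -0.0814] M [-0.0325  0.0283  0.0036] w 0.0855
tcp [ 0.482 -0.333  0.069] row [83.2  1.4 -1.5] [-0.0014  0.0023  0.0013] deg 0.2
[325.0349 254.9772]
```

View pics/w17.png

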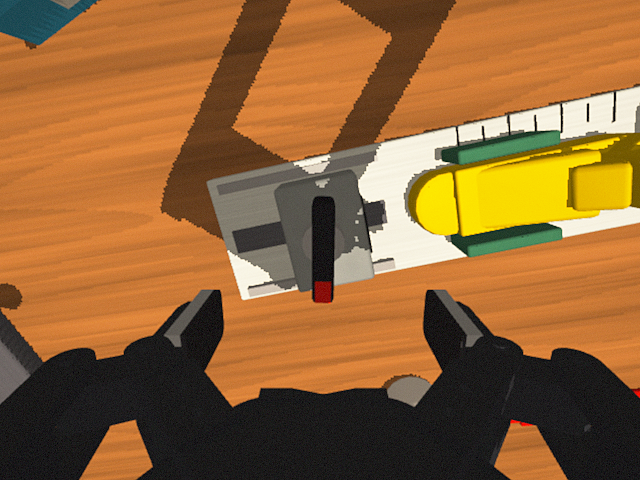

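```bash
python3 - <<'E'
from h import *
import pickle
c=pickle.load(open("w17.pkl","rb"))
crop(cv2.imread("pics/w17.png"),270,160,120,150,4,"pics/w17c.png")
E
```

```text
(no output)
```

View pics/w17c.png

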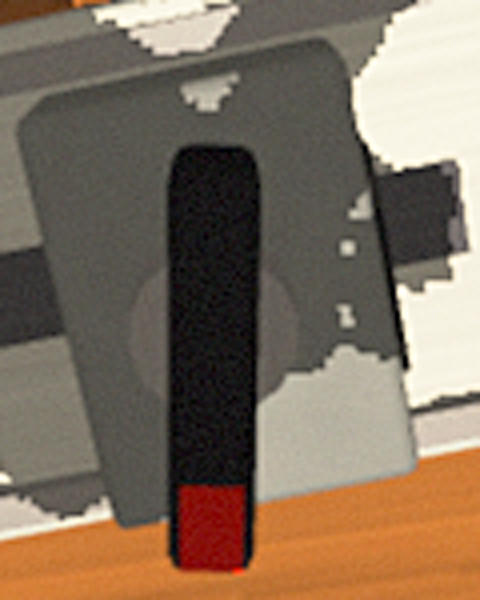

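```bash
python3 - <<'E'
from h import *
import pickle
c=pickle.load(open("w17.pkl","rb"))
f=lambda x,y:(270+(x+.5)/4-.5,160+(y+.5)/4-.5)
A=plane(*c,f(213,147),.1);B=plane(*c,f(211,570),.1); print(A,B,np.linalg.norm(A-B),(A+B)/2,np.degrees(np.arctan2(*(B-A)[[1,0]])))
st(); row2([*((A+B)/2)[:2],.069],-9)
E
```

```text
[ 0.4461 -0.3286  0.1   ] [ 0.5131 -0.3396  0.1   ] 0.06792979524553015 [ 0.4796 -0.3341  0.1   ] -9.302440270560817
t 20.425 tcp [ 0.4831 -0.3345  0.1522] az z -9.08 xaxis [ 0.0021 -0.0017 -1.    ] j [-0.6928  0.1442  1.6192  0.      1.3756 -2.1052] F [-0.3079  0.1834 -0.0814] M [-0.0325  0.0283  0.0036] w 0.0855
tcp [ 0.4796 -0.3341  0.069 ] row [83.2 -0.1 -3.7] [-0.0014  0.0023  0.0013] deg 0.2
```

```bash
python3 -m pendant '[[30,0,-2.5,0,0,0,1],[55,0,-2.5,0,0,0,1],[72,0,-2.5,0,0,0,1],[81,0,-2.5,0,0,0,1],[81,0,-2.5,0,0,0,1],[81,0,-2.5,0,0,0,0],[81,0,-2.5,0,0,0,0],[81,0,-2.5,0,0,0,0],[81,0,-2.5,0,0,0,0],[81,0,-2.5,0,0,0,0],[81,0,-2.5,0,0,0,0],[81,0,-2.5,0,0,0,0]]'; python3 - <<'E'
from h import *
st()
c=cam("wrist"); cv2.imwrite("pics/w18.png",c[0])
E
```

```text
time_s: 21.92
tcp_pos: [0.48, -0.3341, 0.0704]
eef_rot: [0.056, 0.705, -0.056, 0.705]
contact_force: [-1.9, 0.0, 6.0]
width: 0.0266
t 21.925 tcp [ 0.48   -0.3341  0.0704] az z -9.06 xaxis [ 0.0007 -0.0008 -1.    ] j [-0.6955  0.2219  1.6897 -0.0002  1.229  -2.108 ] F [-1.8845  0.0299  6.0407] M [ 0.1094  0.3586 -0.0193] w 0.0266
```

View pics/w18.png

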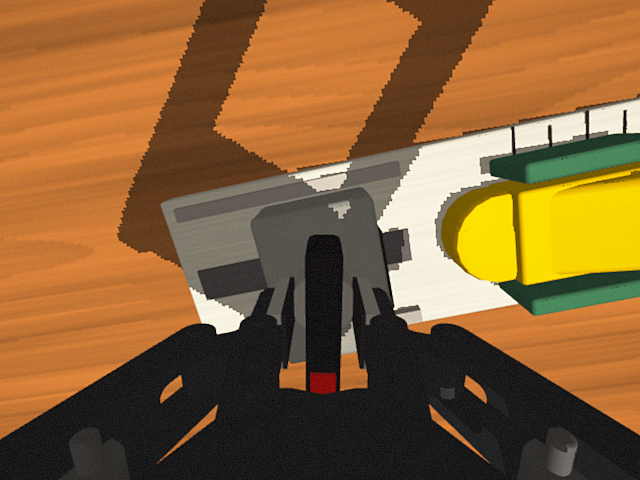

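```bash
python3 -m pendant '[[0,0,0,0,0,0,0],[0,0,0,0,0,0,0],[0,0,0,0,0,0,0],[0,0,0,0,0,0,0]]';  python3 -m pendant '[[0,7,-1.5,0,0,0,0],[0,15,-3.1,0,0,0,0],[0,22,-4.7,0,0,0,0],[0,29.4,-6.2,0,0,0,0],[0,29.4,-6.2,0,0,0,0]]'; python3 - <<'E'
from h import *
st()
c=cam("wrist"); cv2.imwrite("pics/w19.png",c[0])
E
```

```text
time_s: 22.48
tcp_pos: [0.48, -0.3341, 0.0704]
eef_rot: [0.056, 0.705, -0.056, 0.705]
contact_force: [-2.1, 1.4, 5.2]
width: 0.0262
time_s: 23.1
tcp_pos: [0.4785, -0.3031, 0.0703]
eef_rot: [0.056, 0.705, -0.056, 0.705]
contact_force: [-3.1, 1.6, 7.0]
width: 0.0262
t 23.1 tcp [ 0.4785 -0.3031  0.0703] az z -9.04 xaxis [ 0.0004 -0.0003 -1.    ] j [-0.6552  0.1758  1.7425 -0.      1.2228 -2.0682] F [-3.1057  1.5767  6.963 ] M [ 0.1825  0.4932 -0.004 ] w 0.0262
```

View pics/w19.png

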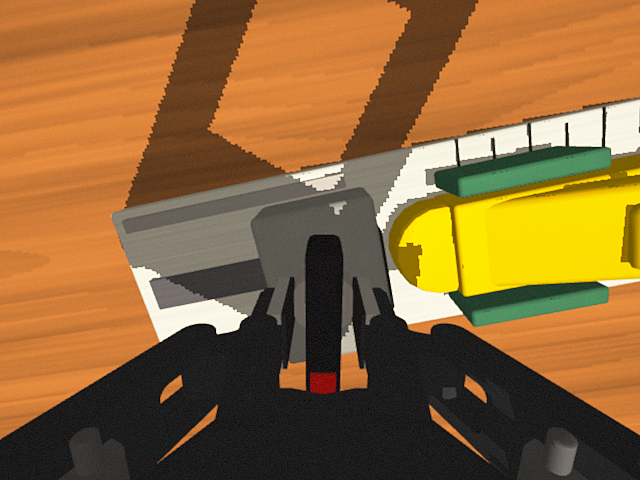

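```bash
python3 -m pendant '[[0,0,0,0,0,0,0.5],[0,0,0,0,0,0,0.5],[-4,0,0,0,0,0,0.5],[-8,0,0,0,0,0,0.5],[-8,0,0,0,0,0,0.5],[-8,0,0,0,0,0,0],[-8,0,0,0,0,0,0],[-8,0,0,0,0,0,0],[-8,0,0,0,0,0,0],[-8,0,0,0,0,0,0],[-8,0,0,0,0,0,0]]'; python3 - <<'E'
from h import *
st()
E
```

```text
time_s: 24.52
tcp_pos: [0.4783, -0.3037, 0.0775]
eef_rot: [0.056, 0.705, -0.056, 0.705]
contact_force: [-0.5, 0.0, 2.8]
width: 0.013
t 24.525 tcp [ 0.4783 -0.3037  0.0775] az z -9.06 xaxis [ 0.0001 -0.0001 -1.    ] j [-0.6562  0.1678  1.7372 -0.      1.2364 -2.0688] F [-0.5433  0.0165  2.772 ] M [ 0.0588  0.1229 -0.0932] w 0.013
```

```bash
python3 -m pendant '[[0,4,-0.8,0,0,0,0],[0,8,-1.7,0,0,0,0],[0,11,-2.3,0,0,0,0],[0,11,-2.3,0,0,0,0]]'; python3 -m pendant '[[0,1,-0.2,0,0,0,0],[0,2,-0.4,0,0,0,0],[0,2,-0.4,0,0,0,0]]'
```

```text
time_s: 25.02
tcp_pos: [0.4777, -0.2921, 0.0775]
eef_rot: [0.056, 0.705, -0.056, 0.705]
contact_force: [-1.1, 0.3, 3.1]
width: 0.0129
time_s: 25.4
tcp_pos: [0.4776, -0.2904, 0.0774]
eef_rot: [0.056, 0.705, -0.056, 0.705]
contact_force: [-1.8, -3.5, 3.9]
width: 0.0126
```

```bash
python3 -m pendant '[[0,1,-0.2,0,0,0,0],[0,1,-0.2,0,0,0,0],[0,1,-0.2,0,0,0,0]]'; python3 -m pendant '[[0,1,-0.2,0,0,0,0],[0,1,-0.2,0,0,0,0],[0,1,-0.2,0,0,0,0]]'; python3 - <<'E'
from h import *
c=cam("wrist"); cv2.imwrite("pics/w20.png",c[0]);st()
c=cam("scene"); crop(c[0],150,200,170,150,4.5,"pics/s20.png")
E
```

```text
time_s: 25.78
tcp_pos: [0.4776, -0.29, 0.0775]
eef_rot: [0.056, 0.705, -0.056, 0.705]
contact_force: [-1.2, -6.4, 3.2]
width: 0.0129
time_s: 26.15
tcp_pos: [0.4776, -0.2898, 0.0775]
eef_rot: [0.055, 0.705, -0.057, 0.705]
contact_force: [-0.7, -9.6, 0.1]
width: 0.0129
t 26.2 tcp [ 0.4776 -0.2898  0.0775] az z -9.09 xaxis [ 0.0005 -0.0025 -1.    ] j [-0.6361  0.146   1.7614 -0.0018  1.2322 -2.0477] F [-0.9419 -9.8166 -0.6889] M [-1.6446  0.1713 -0.0065] w 0.013
```

View pics/w20.png

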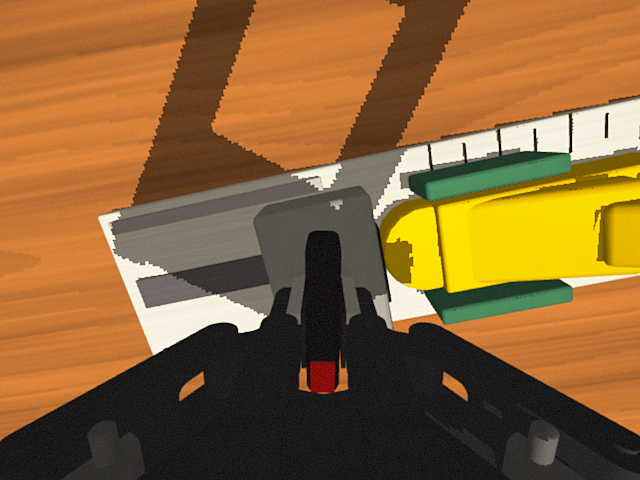

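View pics/s20.png

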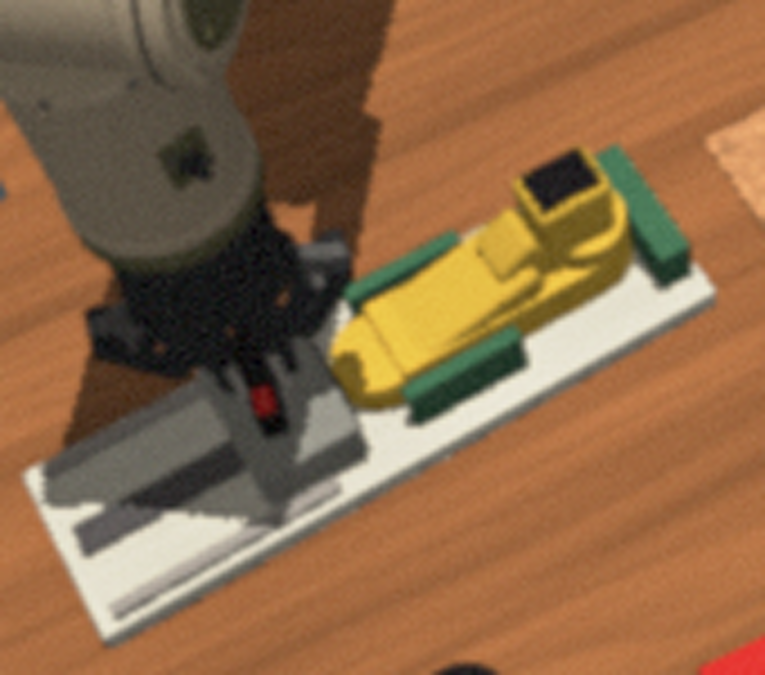

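```bash
python3 -m pendant '[[0,0.2,0.1,0.15,0,0,0],[0,0.4,0.2,0.3,0,0,0],[0,0.6,0.4,0.45,0,0,0],[0,0.8,0.5,0.6,0,0,0],[0,1,0.6,0.75,0,0,0],[0,1.2,0.8,0.9,0,0,0],[0,1.2,0.8,0.9,0,0,0]]'; python3 - <<'E'
from h import *
st()
c=cam("wrist"); cv2.imwrite("pics/w21.png",c[0])
E
```

```text
time_s: 27.12
tcp_pos: [0.4786, -0.2884, 0.0776]
eef_rot: [0.357, 0.609, -0.358, 0.61]
contact_force: [-0.8, -7.5, 2.0]
width: 0.0128
t 27.125 tcp [ 0.4786 -0.2884  0.0776] az z -60.77 xaxis [ 0.0005 -0.0019 -1.    ] j [-0.6332  0.1467  1.7606 -0.0013  1.2328 -1.1429] F [-0.7995 -7.517   1.9939] M [-1.2862  0.2429 -0.1331] w 0.0128
```

View pics/w21.png

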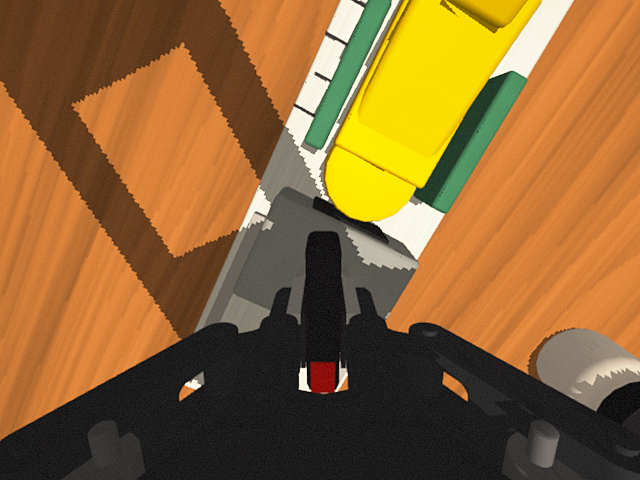

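```bash
python3 -m pendant '[[0,0,0,0.12,0,0,0],[0,0,0,0.24,0,0,0],[0,0,0,0.26,0,0,0],[0,0,0,0.26,0,0,0]]'; python3 - <<'E'
from h import *
st()
E
```

```text
time_s: 27.68
tcp_pos: [0.4791, -0.2882, 0.0776]
eef_rot: [0.433, 0.558, -0.433, 0.56]
contact_force: [0.9, -6.0, 1.2]
width: 0.0129
t 27.675 tcp [ 0.4791 -0.2882  0.0776] az z -75.54 xaxis [ 0.0012 -0.0017 -1.    ] j [-0.6328  0.1467  1.7605 -0.0007  1.2324 -0.885 ] F [ 0.9367 -6.0477  1.1799] M [-1.1714 -0.1143 -0.0017] w 0.0129
```

```bash
python3 -m pendant '[[0,0,0,0.26,0,0,0],[0,0,1,0,0,0,0.5],[0,0,1,0,0,0,0.5],[0,0,1,0,0,0,0.5],[0,0,1,0,0,0,0.5]]' 2>&1 | tail -1 >/dev/null; python3 - <<'E'
from h import *
st()
c=cam("wrist"); cv2.imwrite("pics/w22.png",c[0])
E
```

```text
t 28.3 tcp [ 0.4787 -0.288   0.0772] az z -75.63 xaxis [-0.0003  0.0005 -1.    ] j [-0.6335  0.1485  1.7594  0.0002  1.2342 -0.8843] F [-0.1399 -1.1479  0.5885] M [-0.0078 -0.003   0.0023] w 0.0429
```

View pics/w22.png

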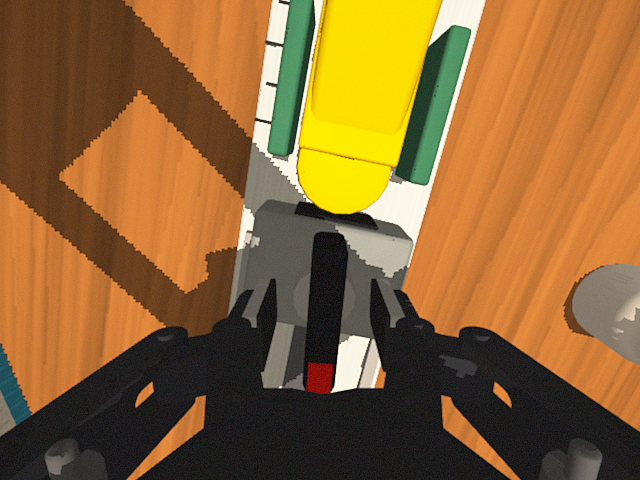

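```bash
python3 -m pendant '[[-30,0,0,0,0,0,0.5],[-80,0,0,0,0,0,0.5],[-140,0,0,-0.18,0,0,1],[-150,0,-10,-0.2,0,0,1],[-150,0,-10,-0.2,0,0,1],[-150,0,-10,-0.2,0,0,1]]'; python3 - <<'E'
from h import *
import pickle
c=cam("wrist"); cv2.imwrite("pics/w23.png",c[0]);st(); pickle.dump(c[1:],open("w23.pkl","wb"))
c=cam("scene"); cv2.imwrite("pics/s23f.png",c[0]); crop(c[0],150,200,170,150,4.5,"pics/s23.png"); pickle.dump(c[1:],open("s23.pkl","wb"))
E
```

```text
time_s: 29.1
tcp_pos: [0.4755, -0.278, 0.2252]
eef_rot: [0.375, 0.6, -0.375, 0.598]
contact_force: [-0.2, 0.0, -0.3]
width: 0.0853
t 29.15 tcp [ 0.4754 -0.278   0.225 ] az z -64.13 xaxis [-0.003   0.0021 -1.    ] j [-0.6222  0.0039  1.6319 -0.0001  1.5095 -1.0738] F [ 0.0385  0.226  -0.0635] M [-0.0241  0.066   0.0039] w 0.0853
```

View pics/w23.png

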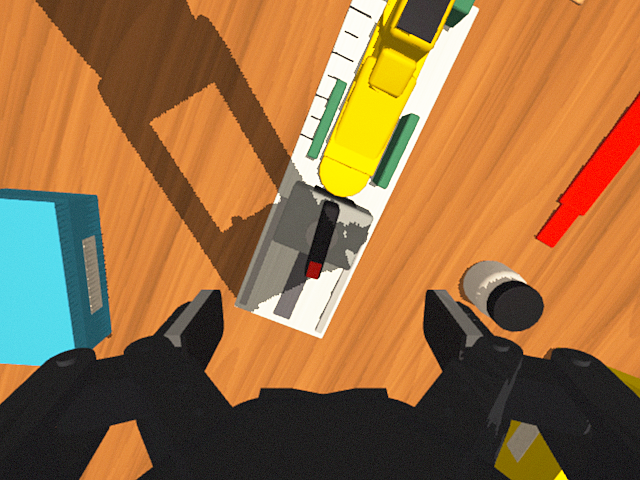

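View pics/s23.png

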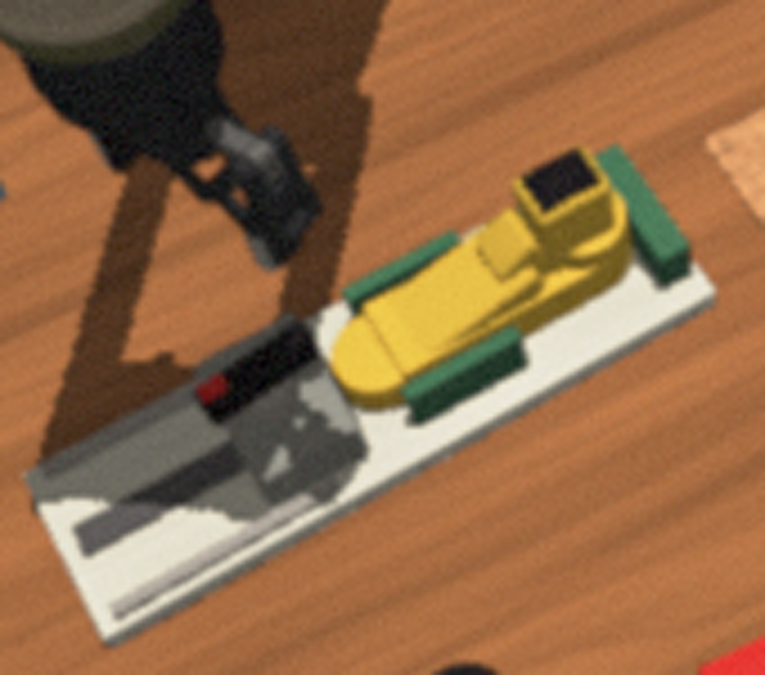

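View pics/s23f.png

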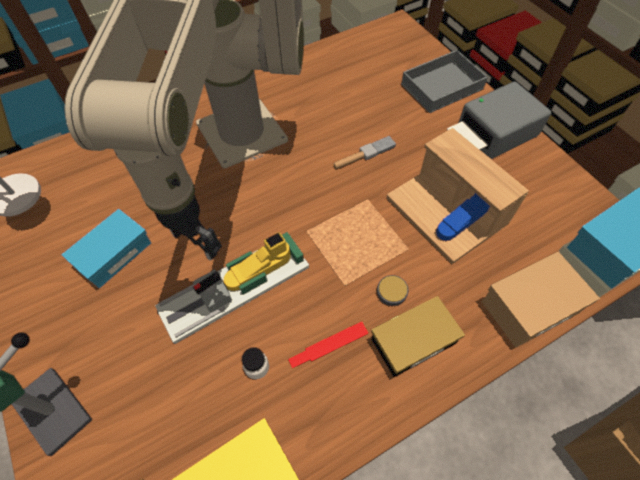

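```bash
python3 - <<'E'
from h import *
row2([.475,-.19,.24],-87.1)
E
```

```text
tcp [ 0.475 -0.19   0.24 ] row [-14.7  38.  -79.5] [ 0.4011 -0.0028  0.0024] deg 23.0
```

```bash
python3 -m pendant '[[-15,38,-79,0.401,0,0,1],[-15,38,-79,0.401,0,0,1],[-15,38,-79,0.401,0,0,1],[-15,38,-79,0.401,0,0,1],[-15,38,-79,0.401,0,0,1],[-15,38,-79,0.401,0,0,1]]'; python3 - <<'E'
from h import *
import pickle
c=cam("wrist"); cv2.imwrite("pics/w24.png",c[0]);st(); pickle.dump(c[1:],open("w24.pkl","wb"))
crop(c[0],255,55,140,190,3.1,"pics/w24c.png"); crop(c[0],255,200,140,190,3.1,"pics/w24d.png")
E
```

```text
time_s: 29.95
tcp_pos: [0.4757, -0.1916, 0.2419]
eef_rot: [0.487, 0.513, -0.487, 0.512]
contact_force: [-0.3, 0.7, 0.5]
width: 0.0854
t 30.0 tcp [ 0.4758 -0.1915  0.242 ] az z -87.05 xaxis [-0.0006  0.0003 -1.    ] j [-0.4826 -0.1108  1.7115 -0.      1.5415 -0.534 ] F [-0.5344 -0.0283  0.2339] M [ 0.0043  0.0397 -0.0024] w 0.0858
```

View pics/w24c.png

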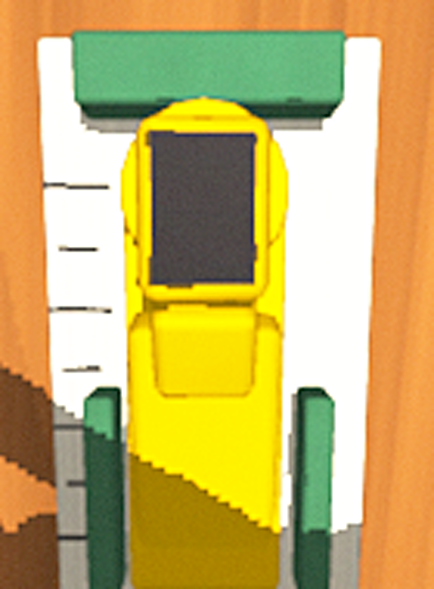

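View pics/w24d.png

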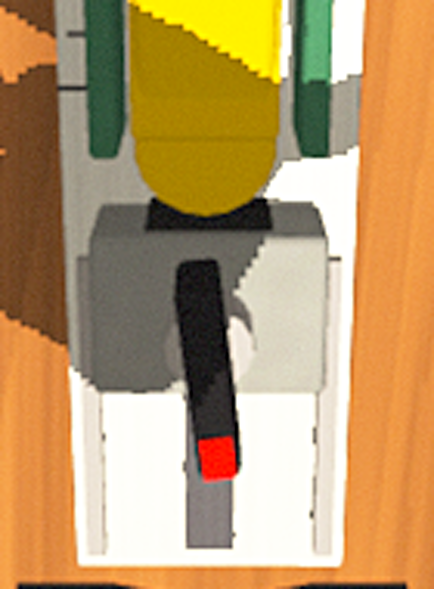

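```bash
python3 - <<'E'
from h import *
import pickle
c=pickle.load(open("w24.pkl","rb"))
u=np.array([.0515,-.9987,0]);v=np.array([.9987,.0515,0]);J=np.array([.477,-.2452,0])
f=lambda x,y:(255+(x+.5)/3.1-.5,55+(y+.5)/3.1-.5)
g=lambda x,y:(255+(x+.5)/3.1-.5,200+(y+.5)/3.1-.5)
for n,p,z in [("heel rim",f(205,98),.068),("block top front",f(208,104),.054),("fL heel",f(90,390),.056),("fR heel",f(325,390),.056),("ankle patch",f(203,208),.111),("toe",g(206,215),.046),("bar hi",g(199,262),.087),("bar lo",g(220,478),.1)]:
    P=plane(*c,p,z);d=P-J;print(n,"jig",d@u,d@v)
st()
E
```

```text
heel rim jig -0.16818582829142076 -0.0008652557542547774
block top front jig -0.16859457508922854 -9.018169278719704e-05
fL heel jig -0.08550416374583708 -0.03701893469059029
fR heel jig -0.08557872620654115 0.036516800130985586
ankle patch jig -0.1366369515948467 -0.0010681239043382792
toe jig 0.010083884907930182 -0.0008407326586258659
bar hi jig 0.009638318751500197 -0.002732964150024512
bar lo jig 0.07739563834515738 0.003876340364147168
t 30.0 tcp [ 0.4758 -0.1915  0.242 ] az z -87.05 xaxis [-0.0006  0.0003 -1.    ] j [-0.4826 -0.1108  1.7115 -0.      1.5415 -0.534 ] F [-0.5344 -0.0283  0.2339] M [ 0.0043  0.0397 -0.0024] w 0.0858
```

```bash
python3 - <<'E'
from cell import bot
print(bot.job_done())
E
```

```text
the job is handed in; nothing more can be done
None
```

The yellow last is in the jig with its heel home, the stop is up against its toe, and the clamp bar is turned tight. I handed the job in at about 30 s of the 64 s allowed. No verdict was reported, so the results below are my own measurements.

**What I did:** I gripped the last by its forepart, lifted it about 10 mm, drew it out of the rack and set it on the mat. I then took it by the ankle and lowered it between the fences, where the toe measured 17 mm along the jig's x axis. I slid the stop by its bar until the push force rose to about 10 N, then turned the bar clockwise, released it and withdrew.

**Last checks, from wrist camera pictures:**

| Check | Measured | Target |
|---|---|---|
| Toe position along the jig | about +10 mm | 6 to 14.5 mm |
| Last off the jig's centre line | about 1 mm | within 12 mm |
| Gap between heel and heel block | under 1 mm (see below) | within 4.5 mm |
| Clamp bar angle | about 1.4 rad | above 1.1 rad |

- **Stop:** in the pictures the toe touches its rubber face.
- **Other objects:** in the last scene picture the blue last, brush, tin, jar and shoehorn look unmoved. I judged that by eye only.

**What went wrong or disagreed:**
- **First bar grip:** the fingers closed on the round hub under the bar (26 mm wide instead of 14), so I regripped 8 mm higher.
- **Turn step:** one row repeated the last part of the clamp turn, so the bar ended close to its 1.45 rad end stop.
- **Jig position:** its bed is not centred on its origin by about 8 mm, so I located the jig by its fences and heel block instead.
- **Heel gap:** the overhead view hides the contact line. The figure comes from comparing the heel rim with the block's front edge.

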